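Strip a setting ring off the ring stand and set it in the V-block

ROBOT

A 7-joint arm with a two-finger parallel gripper is mounted at the origin on a cart in front of the work surface, level with it; the furniture and walls round the work are solid. World frame = base frame: x ahead of the robot, y to its left, z up, the work surface at z = 0. Lengths are in m, angles in degrees, forces in N, time in s.
With the tool pointing down it reaches from about 0.4 to 0.875 m from the base axis. Payload 19.3 kg.
Tool frame: the origin (TCP) lies midway between the tips of the shut fingers; the grasp point (between the pads) lies 19 mm behind it (arm.pinch_z is the distance from the TCP to the grasp point, in m); x points along the fingers, z is the direction in which the jaws open and shut, and the axes are right-handed (so a half turn about x gives the same grasp; the last joint's range is limited). The gripper opens to 85 mm and grips with 20 to 120 N. Pads are 22 mm wide; open, the fingers measure 114 mm over their backs; the gripper's body (76 mm by 85 mm) begins 54 mm behind the grasp point. The pads swing forward as they close: fully open they stand 13 mm farther back than shut.
Start: joints at [66.394, 29.874, -2.08, 91.645, 1.215, 58.505, -6.463], TCP at [0.209, -0.589, 0.204] pointing down, gripper open.
Joint ranges: [-166.77, 166.77], [-17.47, 122.26], [-85.68, 81.53], [9.62, 139.38], [-72.42, 252.41], [9.2, 110.78], [-144.41, 144.41]. Speed limits (degrees/s): [108.29, 108.29, 136.94, 136.94, 172.46, 172.46, 172.46].

INTERFACE

Orientations are given as [roll, pitch, yaw] about the fixed x, y, z axes, in that order (R = Rz(yaw) Ry(pitch) Rx(roll)).
In Python, from bench import arm gives the robot as it stands.
- The arm moves only by the tool move_arm, never from a script. Its argument "plan" is one flat list of numbers, 7 for each row, row after row: the shift along the world's x, y, z in m, then the turn, a rotation vector about the world's x, y, z in units of 5 degrees (1.0 is 5 degrees), then the finger opening in m, from 0 to 0.0854. In form: [dx, dy, dz, rx, ry, rz, claw, dx, dy, dz, rx, ry, rz, claw, ...]. A call has 1 to 8 rows; each row shifts and turns the pose as measured when the row begins; what a row does not reach is not made up. A row lasts 1/8 s, in which the tool goes at most 62.5 mm and 10.7 degrees, less where a joint would pass 70% of its speed; a pose out of reach is approached as far as the arm can. A call with a gripper value outside its range is refused whole. The fingers move at their own pace and stop on an object; "squeeze" is the grip in N (left out, the last holds). Time passes only in rows, so rows that do not move let the fingers close. It gives the time, the measured TCP pose, the force and the opening at its end, in the units of the state.
- arm.get_obs(): the state, without advancing time (a new reading comes with each control period).
- arm.get_image(name): name is "side" or "top" or "wrist"; returns the picture (384x512x3 uint8, red, green, blue); there is no depth.
- arm.camera_model(name): a dict with "mtx" (3x3 intrinsics, pixels), "D" ([k1, k2, p1, p2, k3] as OpenCV has them; the pictures are not rectified), "origin" and "orientation" of the camera in the world. Camera axes: x right, y up, looking along -z (the intrinsics and any distortion apply to the point x, -y, -z); pixel columns grow to the right and rows downward; lengths in m; the calibration is good to about 2 mm. A picture is of the moment at which its call begins: read the wrist's pose just before it. camera_model takes no time and is no camera call; for the wrist camera it gives the pose at the moment of the call.
- arm.finish_job(): hands the job in, once; it reports no verdict.
The state is a dict: "t": time; "joint_positions": joint angles; "dq": joint speeds; "tau": joint torques, N m; "tool_pos": TCP position; "orientation": TCP orientation; "wrist_force": force on the tool from outside, world axes, zero at the start; "torque": the same for the moment, N m; "grip_width": finger opening in m.
Only numpy, scipy, OpenCV 4.12 (cv2) and the standard library are available. Lean on these libraries where they do the work, as an engineer would, in place of code of your own. Each camera call takes 0.05 s, during which the arm holds its last target.

TASK

Take the setting ring off the lower bar of the ring stand: pull the knurled stop collar straight off over the sprung ball at the bar's end, slide off the spacer sleeve behind it, and lay both in the sample tray. Then slide the setting ring off and rest it in the groove of the V-block, standing on its rim with its bore in line with the groove, and let go. Put the parts down, do not drop them, and leave the loupe, the brass weight and the 1-2-3 block where they are.

Things in the scene. Friction and masses are not known exactly. Their poses are not given: they have to be found in the camera images.
- ring_stand: Fixed ring stand: dark base plate 155 x 90 x 12 mm (x -75 to +80 in its frame), at its back a grey square post 36 mm wide (x +32 to +68), 294 mm high, and two horizontal steel bars that stand out from the post along the stand's own -x, one above the other. Origin on the table under the bars (y 0), z up, yaw near 0. Its -x points roughly to the robot
- bar_tip (a point): Centre of the free end face of the lower bar; axes of the stand. The bar is 19 mm thick, its axis level, 110 mm above the table, and runs from here along the stand's +x for 92 mm to a boss 32 mm across and 12 mm long on the post
- ball_top (a point): Top of a sprung steel ball in the top of the lower bar, 15 mm from the bar's end. It stands 2 mm proud and sinks into the bar when the collar is pulled straight over it, at a pull of about 5 to 10 N
- upper_tip (a point): Centre of the free end face of the short upper bar, 260 mm above the table, 69 mm behind the end of the lower one. Its ring and collar (up to 42 mm across, lowest point 238 mm up) are part of the stand. With the post it blocks a tool coming straight down over the parts near the post: lean the tool back towards the bars' free ends, about 30 to 35 degrees from vertical
- collar_center (a point): Centre of the stop collar: steel ring with straight knurling round its rim, outer diameter 42 mm, bore 21.5 mm, 20 mm long, 0.11 kg (may vary by a third), bore along its x. First part on the lower bar, just behind the sprung ball; it hangs on the bar
- sleeve_center (a point): Centre of the plain steel spacer sleeve: outer diameter 32 mm, bore 21.5 mm, 30 mm long, 0.09 kg, bore along its x. Second part on the lower bar, behind the collar; behind it hangs the wider ring, so take the sleeve in its front half
- ring_center (a point): Centre of the setting ring: plain steel ring with a groove round its rim, outer diameter 48 mm, bore 24 mm, 18 mm long, 0.185 kg (may vary by a third), bore along its z. Last part on the lower bar, next to the post's boss; it hangs on the bar
- tray: Shallow open sample tray 140 x 200 x 22 mm, long side along its y (it stands with the long side roughly along world x), walls 2.5 mm, floor 2.5 mm thick, loose on the table, left or right of the stand; origin at the centre of its underside, z up
- v_block: Steel V-block 45 x 44 x 36 mm, loose on the table on the other side of the stand; origin at the centre of its underside, z up. A 90 degree groove runs along its x over the top, 34 mm wide at the top face
- v_seat (a point): Where the centre of the setting ring comes to lie when it rests in the middle of the V-block's groove: 52 mm above the block's underside, the ring's bore then along the block's x. Axes of the V-block
- loupe: Black loupe 41 mm across, 44 mm high, upright on the table behind; origin under its centre. Not to be moved
- weight: Brass weight with a knob, 30 mm across, 40 mm high, upright on the table behind; origin under its centre. Not to be moved
- block_123: Steel 1-2-3 block 51 x 76 x 25 mm with through holes, on the table behind; origin under its centre. Not to be moved
Things that resemble listed ones, but are neither listed nor needed, are in the scene too. Leave any green look-alike of the part that bears collar_center alone. What is shaped like the part that bears ring_center but blue is not meant.

How it is judged (in metres and radians):
On the way, in this order (a step that is already met when the one before it is completed fails the run):
1. the stop collar is off the bar (x of collar_center in the frame of bar_tip below -0.011 m), for 0.1 s.
2. the spacer sleeve is off the bar (x of sleeve_center in the frame of bar_tip below -0.016 m), for 0.1 s.
3. the setting ring is off the bar (x of ring_center in the frame of bar_tip below -0.01 m), for 0.1 s.
At the end, for the whole second after the job is handed in: Collar and sleeve lie at rest inside the tray (centres within its walls); the setting ring rests in the V-block's groove, centre within 16 mm of its middle along it and 4 mm across and in height, bore within 0.15 rad of the groove; V-block and tray stand flat; all at rest (x of collar_center in the frame of tray between -0.067 and 0.067 m and y of collar_center in the frame of tray between -0.097 and 0.097 m and z of each of collar_center, sleeve_center in the frame of tray below 0.045 m and x of sleeve_center in the frame of tray between -0.067 and 0.067 m and y of sleeve_center in the frame of tray between -0.097 and 0.097 m and angle between tray's own z axis and vertical below 0.1 rad and x of ring_center in the frame of v_seat between -0.016 and 0.016 m and y of ring_center in the frame of v_seat between -0.004 and 0.004 m and z of ring_center in the frame of v_seat between -0.004 and 0.004 m and angle between the z axis of ring_center and the x axis of v_block, either way round below 0.15 rad and angle between v_block's own z axis and vertical below 0.05 rad and linear speed of setting_ring below 0.02 m/s and linear speed of each of collar, sleeve below 0.05 m/s); the robot touches nothing.
It fails at once if a part is dropped: it falls freely faster than 0.7 m/s (about 25 mm) ((linear speed of setting_ring above 0.7 m/s and contact force between setting_ring and anything else below 0.05 N) or (linear speed of collar above 0.7 m/s and contact force between collar and anything else below 0.05 N) or (linear speed of sleeve above 0.7 m/s and contact force between sleeve and anything else below 0.05 N)).
It fails at once if the loupe, the brass weight or the 1-2-3 block is moved by more than 20 mm (distance of any of loupe, weight, block_123 from where it was at the start of the episode above 0.02 m).
It also fails if it takes over 64 s, if anything falls off the work surface, if the arm or the gripper's body presses on something with over 40 N, if the wrist force passes 120 N, or if a joint passes its speed limit or range.

## Working session

There is one attempt and no reset: what is moved stays moved. The work goes in short steps, Python scripts to look and compute and a tool call to move; the robot and the scene stay as the last step left them, time stands still between calls to the robot, and variables do not carry over. Pictures are saved under pics/ and viewed, and the job is handed in when it is done.

Besides the shell and the picture viewer there is one more tool, called after "Call:" as name(argument=value, ...) on one line, values as JSON. move_arm: Moves the arm, as the interface text tells. Its arguments: {"type":"object","properties":{"plan":{"type":"array"},"squeeze":{"type":"number"}},"required":["plan"]}

```bash
ls; mkdir -p pics; cat > h.py <<'E'
from bench import arm
import numpy as np, cv2
from scipy.spatial.transform import Rotation as Ro
def snap(name,fn):
    m=arm.camera_model(name); im=np.array(arm.get_image(name))
    cv2.imwrite(f'pics/{fn}.png',im[:,:,::-1]); np.savez(f'pics/{fn}.npz',im=im,**{k:np.array(m[k]) for k in('mtx','D','origin','orientation')})
    return im,m
def load(fn):
    d=np.load(f'pics/{fn}.npz'); return d
def rot(m):
    o=np.array(m['orientation'],float)
    return o if o.shape==(3,3) else Ro.from_euler('xyz',o,degrees=True).as_matrix()
def ray(m,uv):
    p=cv2.undistortPoints(np.array([[uv]],float),np.array(m['mtx'],float),np.array(m['D'],float))[0,0]
    d=rot(m)@np.array([p[0],-p[1],-1.]); return np.array(m['origin'],float),d/np.linalg.norm(d)
def onz(m,uv,z):
    o,d=ray(m,uv); return o+d*(z-o[2])/d[2]
def tri(rs):
    A=np.zeros((3,3));b=np.zeros(3)
    for o,d in rs:
        P=np.eye(3)-np.outer(d,d);A+=P;b+=P@o
    x=np.linalg.solve(A,b); return x,[np.linalg.norm((np.eye(3)-np.outer(d,d))@(x-o)) for o,d in rs]
def proj(m,X):
    c=rot(m).T@(np.array(X,float)-np.array(m['origin'],float)); c=np.array([c[0],-c[1],-c[2]])
    return cv2.projectPoints(c[None,None],np.zeros(3),np.zeros(3),np.array(m['mtx'],float),np.array(m['D'],float))[0].ravel()
E
python3 - <<'E'
from h import *
for n in('side','top','wrist'):
    im,m=snap(n,n+'0'); print(n,m)
print(arm.get_obs(),arm.pinch_z)
E
```

```text
pics
side {'mtx': array([[435.22457551,   0.        , 256.20943882],
       [  0.        , 435.22457551, 196.01664997],
       [  0.        ,   0.        ,   1.        ]]), 'D': array([0.05267584, 0.        , 0.        , 0.        , 0.        ]), 'origin': array([0.15557903, 0.09261186, 1.0114194 ]), 'orientation': array([ 30.03930979,  -0.6560641 , -98.85374957])}
top {'mtx': array([[367.93070342,   0.        , 254.51792163],
       [  0.        , 367.93070342, 196.88601676],
       [  0.        ,   0.        ,   1.        ]]), 'D': array([-0.06632572,  0.        ,  0.        ,  0.        ,  0.        ]), 'origin': array([0.49547313, 0.00340542, 1.15093885]), 'orientation': array([  7.10859081,  -1.0834103 , -88.77784804])}
wrist {'mtx': array([[326.0127712 ,   0.        , 258.71914683],
       [  0.        , 326.0127712 , 193.70928393],
       [  0.        ,   0.        ,   1.        ]]), 'D': array([-0.08508671,  0.        ,  0.        ,  0.        ,  0.        ]), 'origin': array([ 0.28677438, -0.5621235 ,  0.37353255]), 'orientation': array([-18.73497372,   0.09119582, -70.47521341])}
{'t': 0.15, 'joint_positions': array([66.39443496, 29.9022226 , -2.08018594, 91.66620502,  1.21559726,
       58.5029303 , -6.46392193]), 'dq': array([-0.01692462, -0.02081474, -0.05172677, -0.06170823, -0.00878678,
       -0.05951464, -0.02564931]), 'tau': array([ 2.09499143e-03, -9.27386355e+01,  1.98079884e+00, -3.70056617e+01,
        1.80817314e-02,  6.18322301e-03, -1.28878582e-05]), 'tool_pos': array([ 0.20935065, -0.58860798,  0.20384874]), 'orientation': array([-174.59905568,   89.9507139 ,  114.98210646]), 'wrist_force': array([ 0.42734865, -0.08140102, -0.34221451]), 'torque': array([-0.0020124 ,  0.00271217,  0.03784476]), 'grip_width': 0.0857315089971191} 0.0187
```

View pics/side0.png

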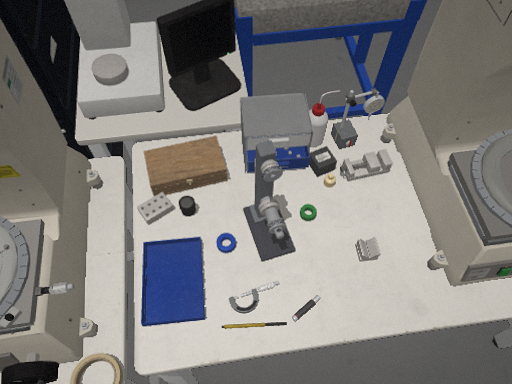

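View pics/top0.png

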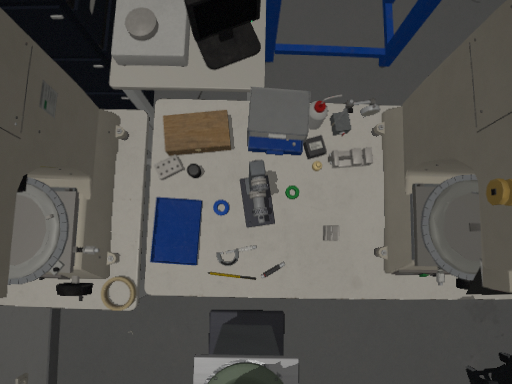

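View pics/wrist0.png

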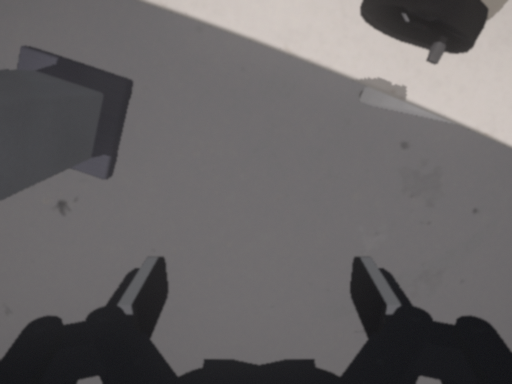

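The side and top views show the tray at left (side about 173,280) and the V-block at right (368,248). The stand is in the middle with the lower bar tip near (280,235). A blue ring (227,242) and a green collar (308,212) are look-alikes. The wrist camera sees only the floor. I'll zoom in next.

```bash
python3 - <<'E'
from h import *
a=load('side0')['im'][130:270,225:395]; b=load('top0')['im'][145:250,225:350]
cv2.imwrite('pics/zs.png',cv2.resize(a,None,fx=4,fy=4,interpolation=cv2.INTER_CUBIC)[:,:,::-1])
cv2.imwrite('pics/zt.png',cv2.resize(b,None,fx=5,fy=5,interpolation=cv2.INTER_CUBIC)[:,:,::-1])
E
```

```text
(no output)
```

View pics/zs.png

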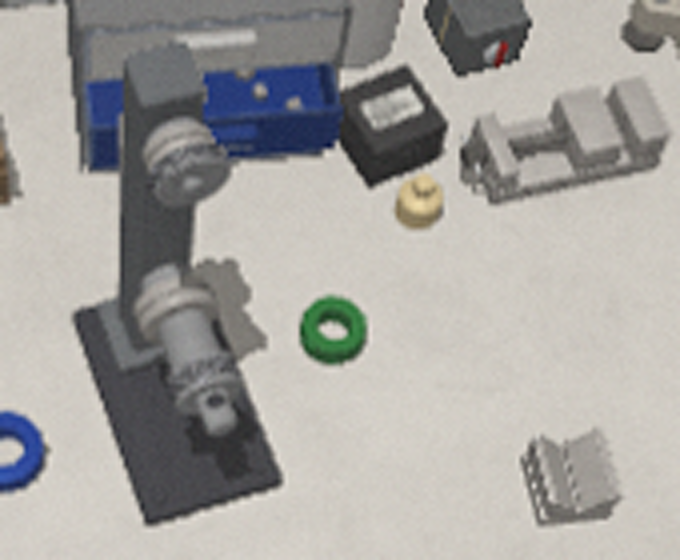

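View pics/zt.png

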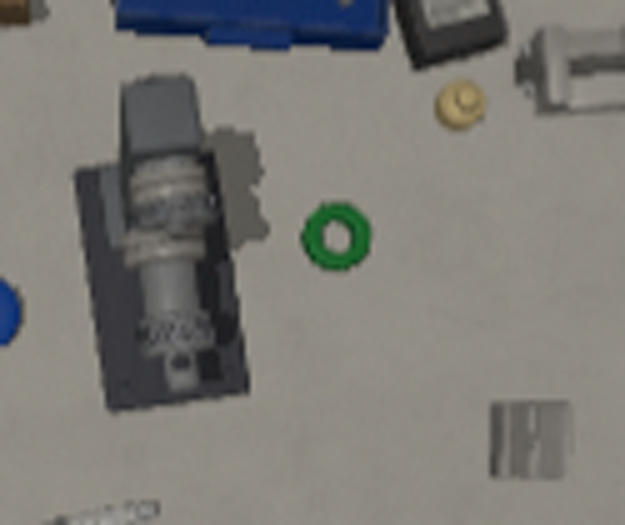

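The zooms show the lower bar with the ball, knurled collar, sleeve and grooved ring, in that order. The V-block groove runs roughly along world x. Coarse positions come from these pixels first.

```bash
python3 - <<'E'
from h import *
S=load('side0');T=load('top0')
s=lambda u,v:(225+u/4-.375,130+v/4-.375); t=lambda u,v:(225+u/5-.4,145+v/5-.4)
P=[onz(T,t(*p),.012) for p in[(108,410),(248,392),(77,170)]]; print('plate top',P)
Q=[onz(S,s(*p),.012) for p in[(150,522),(281,483),(75,313)]]; print('plate side',Q)
for a in(P,Q):
    d=a[0]-a[2]; print('yaw',np.degrees(np.arctan2(-d[1],-d[0])),np.linalg.norm(d), 'w',np.linalg.norm(a[1]-a[0]))
    f=(a[0]+a[1])/2; y=np.arctan2(-d[1],-d[0]); print('origin',f+.075*np.array([np.cos(y),np.sin(y),0]))
for n,a,b in[('bar end top',(218,405),(183,386)),('ball',(215,397),(181,364)),('collar top',(200,375),(176,335)),]:
    print(n,tri([ray(S,s(*a)),ray(T,t(*b))]))
print('vb top', [onz(T,t(*p),.036) for p in[(491,400),(571,400),(571,478),(491,478)]])
print('vb side', [onz(S,s(*p),.036) for p in[(528,441),(598,430),(618,493),(548,513)]])
# tray
for n,M,lo in(('side',S,(130,225,225,335)),('top',T,(140,190,215,275))):
    im=M['im'];h=cv2.cvtColor(im,cv2.COLOR_RGB2HSV);mk=((h[...,0]>105)&(h[...,0]<130)&(h[...,1]>120)).astype(np.uint8);z=np.zeros_like(mk);z[lo[1]:lo[3],lo[0]:lo[2]]=mk[lo[1]:lo[3],lo[0]:lo[2]]
    c=max(cv2.findContours(z,0,2)[0],key=cv2.contourArea);r=cv2.minAreaRect(c);print(n,r)
    W=np.array([onz(M,p,.022) for p in cv2.boxPoints(r)]);print(W,W.mean(0))
E
```

```text
plate top [array([0.54487435, 0.0086206 , 0.012     ]), array([ 0.55791145, -0.07779488,  0.012     ]), array([0.69469475, 0.03168742, 0.012     ])]
plate side [array([0.54405218, 0.00589417, 0.012     ]), array([ 0.55730442, -0.07836427,  0.012     ]), array([0.69450379, 0.03099145, 0.012     ])]
yaw 8.752713006339446 0.15158571723818073 w 0.08739336421440407
origin [ 0.62551947 -0.02317438  0.012     ]
yaw 9.470477750206639 0.1525305177799478 w 0.08529423529056153
origin [ 0.62465609 -0.02389459  0.012     ]
bar end top (array([ 0.55334169, -0.03147826,  0.14632239]), [np.float64(0.0011849910601391537), np.float64(0.0011849910601391725)])
ball (array([ 0.56616164, -0.0318516 ,  0.13021213]), [np.float64(4.252432281269896e-06), np.float64(4.252432281325106e-06)])
collar top (array([ 0.58296733, -0.02774836,  0.12539128]), [np.float64(0.0012007864880318015), np.float64(0.0012007864880318915)])
vb top [array([ 0.55487092, -0.22439516,  0.036     ]), array([ 0.5558641 , -0.27363106,  0.036     ]), array([ 0.50851146, -0.27343025,  0.036     ]), array([ 0.50761916, -0.22442552,  0.036     ])]
vb side [array([ 0.55258727, -0.22912009,  0.036     ]), array([ 0.55347886, -0.27346753,  0.036     ]), array([ 0.51163816, -0.27326494,  0.036     ]), array([ 0.50531231, -0.22821473,  0.036     ])]
side ((170.71719360351562, 281.06109619140625), (85.42701721191406, 63.26165008544922), 87.27368927001953)
[[0.63907965 0.30275472 0.022     ]
 [0.62379428 0.14881458 0.022     ]
 [0.41416001 0.15825891 0.022     ]
 [0.42952182 0.29691339 0.022     ]] [0.52663894 0.2266854  0.022     ]
top ((175.83114624023438, 230.94186401367188), (46.00032424926758, 65.058837890625), 4.969740867614746)
[[0.43221821 0.29750093 0.022     ]
 [0.63054504 0.29050508 0.022     ]
 [0.62152412 0.14815522 0.022     ]
 [0.42384752 0.15785742 0.022     ]] [0.52703372 0.22350466 0.022     ]
```

```bash
cat >> h.py <<'E'
def cur():
    o=arm.get_obs(); return np.array(o['tool_pos']),Ro.from_euler('xyz',o['orientation'],degrees=True).as_matrix(),o
def want(tilt,yaw,sgn):
    t,y=np.radians([tilt,yaw]); x=np.array([np.sin(t)*np.cos(y),np.sin(t)*np.sin(y),-np.cos(t)]); z=sgn*np.array([-np.sin(y),np.cos(y),0]); return np.column_stack([x,np.cross(z,x),z])
def togo(grasp,R,rows=1,pz=None):
    p,Rc,o=cur(); pz=arm.pinch_z if pz is None else pz
    tcp=np.array(grasp)+R[:,0]*pz; rv=(Ro.from_matrix(R)*Ro.from_matrix(Rc).inv()).as_rotvec(degrees=True)
    print('d',np.round(tcp-p,4),'rv/5',np.round(rv/5,3),'deg',round(np.linalg.norm(rv),1)); return tcp
E
python3 - <<'E'
from h import *
p,R,o=cur(); print(R.round(3))
m=arm.camera_model('wrist'); print('cam in tool',R.T@(np.array(m['origin'])-p), 'look',R.T@(-rot(m)[:,2]))
S=(.625,-.0235)
for s in(1,-1): togo((.5825,-.03,.109),want(32,9,s))
E
```

```text
[[-0.     0.942  0.335]
 [ 0.001  0.335 -0.942]
 [-1.    -0.    -0.001]]
cam in tool [-0.16976945  0.08180866  0.00087638] look [ 9.47044107e-01 -3.21102335e-01 -8.66395493e-04]
d [ 0.3829  0.5602 -0.1107] rv/5 [-9.104 -2.334 32.643] deg 169.8
d [ 0.3829  0.5602 -0.1107] rv/5 [ 1.573 -6.214 -2.064] deg 33.7
```

Call:
move_arm(plan=[0.0, 0.045, 0.015, 0, 0, 0, 0.085, 0.0, 0.045, 0.015, 0, 0, 0, 0.085, 0.0, 0.045, 0.015, 0, 0, 0, 0.085, 0.0, 0.045, 0.015, 0, 0, 0, 0.085, 0.03, 0.045, 0.01, 0, 0, 1.0, 0.085, 0.04, 0.045, 0.01, 0, 0, 2, 0.085, 0.04, 0.045, 0.0, 0, 0, 2, 0.085, 0.04, 0.045, 0.0, 0, 0, 2, 0.085], squeeze=40)

```text
t: 1.15
tool_pos: [0.3593, -0.2189, 0.2848]
orientation: [-107.8, 89.9, -142.7]
wrist_force: [0.6, -1.0, -0.6]
grip_width: 0.0849
```

```bash
python3 - <<'E'
from h import *
p,R,o=cur();print(o['t'],p,o['joint_positions'],o['wrist_force']);print(R.round(2))
togo((.519,-.04,.211),want(32,9,1))
E
```

```text
1.15 [ 0.3593049  -0.21889608  0.28475365] [ 41.87210276   6.41180289 -20.34024954 113.27003681   2.66554123
  60.80279092 -14.48005107] [ 0.63114671 -0.95968375 -0.64831914]
[[-0.    0.57  0.82]
 [-0.    0.82 -0.57]
 [-1.   -0.   -0.  ]]
d [ 0.1695  0.1804 -0.0896] rv/5 [-6.815 -4.283 25.921] deg 135.7
```

Call:
move_arm(plan=[0.013, 0.016, 0, -0.52, -0.33, 1.99, 0.085, 0.013, 0.016, 0, -0.52, -0.33, 1.99, 0.085, 0.013, 0.016, 0, -0.52, -0.33, 1.99, 0.085, 0.013, 0.016, 0, -0.52, -0.33, 1.99, 0.085, 0.013, 0.016, 0, -0.52, -0.33, 1.99, 0.085, 0.013, 0.016, 0, -0.52, -0.33, 1.99, 0.085, 0.013, 0.016, 0, -0.52, -0.33, 1.99, 0.085, 0.013, 0.016, 0, -0.52, -0.33, 1.99, 0.085])

```text
t: 2.15
tool_pos: [0.4681, -0.0826, 0.2848]
orientation: [-65.0, 66.8, -16.4]
wrist_force: [0.4, 0.3, 0.1]
grip_width: 0.0848
```

```bash
python3 - <<'E'
from h import *
p,R,o=cur();print(o['t'],p,o['joint_positions'],o['wrist_force']);print(R.round(2))
togo((.519,-.04,.211),want(32,9,1))
E
```

```text
2.15 [ 0.46814977 -0.08256886  0.28478156] [ 31.52420871  -0.25900869 -33.54069248 124.865468    12.64157288
  33.88685719  37.35875793] [0.35035253 0.31652359 0.12604709]
[[ 0.38 -0.68  0.63]
 [-0.11  0.64  0.76]
 [-0.92 -0.36  0.17]]
d [ 0.0606  0.0441 -0.0896] rv/5 [-2.484 -1.617  9.491] deg 49.7
```

Call:
move_arm(plan=[0.012, 0.009, -0.018, -0.5, -0.32, 1.9, 0.085, 0.012, 0.009, -0.018, -0.5, -0.32, 1.9, 0.085, 0.012, 0.009, -0.018, -0.5, -0.32, 1.9, 0.085, 0.012, 0.009, -0.018, -0.5, -0.32, 1.9, 0.085, 0.012, 0.008, -0.018, -0.5, -0.32, 1.9, 0.085, 0, 0, 0, 0, 0, 0, 0.085])

```text
t: 2.9
tool_pos: [0.5205, -0.0425, 0.1986]
orientation: [-88.9, 59.2, 6.4]
wrist_force: [-0.9, -0.1, 0.5]
grip_width: 0.0848
```

```bash
python3 - <<'E'
from h import *
p,R,o=cur();print(o['t'],p,o['joint_positions'],o['wrist_force']);print(R.round(2))
togo((.519,-.04,.211),want(32,9,1))
im,m=snap('wrist','w1'); cv2.imwrite('pics/w1b.png',cv2.resize(im,(768,576),interpolation=cv2.INTER_CUBIC)[:,:,::-1])
E
```

```text
2.9 [ 0.52048555 -0.04250047  0.19861481] [ 38.63472591  13.20450842 -42.82067388 132.0656171   40.52951802
   9.50913552  55.89449291] [-0.93228422 -0.08029356  0.52848116]
[[ 0.51 -0.86 -0.09]
 [ 0.06 -0.08  1.  ]
 [-0.86 -0.51  0.01]]
d [ 0.0083  0.0041 -0.0035] rv/5 [-0.079 -0.261  0.71 ] deg 3.8
```

View pics/w1b.png

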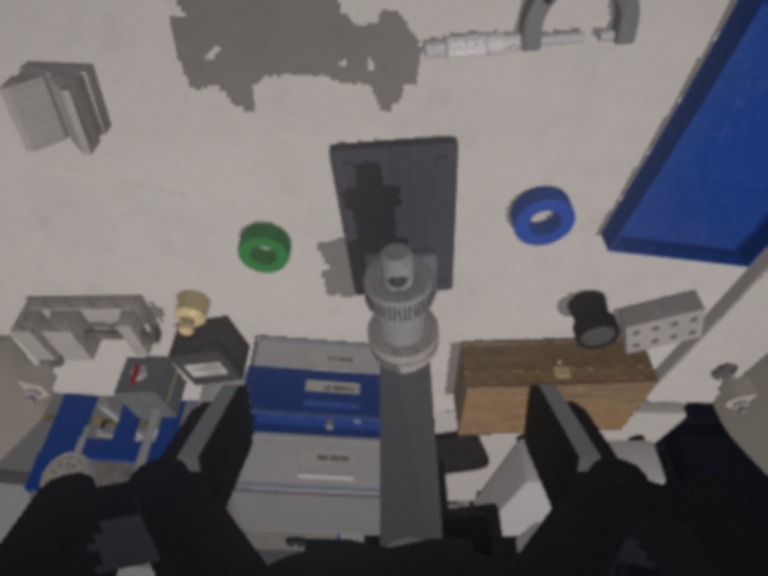

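The wrist view shows the bar tip at about (397,262) in the enlarged picture, with the collar, sleeve and ring behind it, all lined up. Joint 6 is at its lower limit, so I'll fit the kinematics to check that the grasp pose can be reached.

```bash
cat > kin.py <<'E'
from h import *
from scipy.optimize import least_squares
Q=np.array([[66.39443496,29.9022226,-2.08018594,91.66620502,1.21559726,58.5029303,-6.46392193],[41.87210276,6.41180289,-20.34024954,113.27003681,2.66554123,60.80279092,-14.48005107],[31.52420871,-.25900869,-33.54069248,124.865468,12.64157288,33.88685719,37.35875793],[38.63472591,13.20450842,-42.82067388,132.0656171,40.52951802,9.50913552,55.89449291]])
X=np.array([[.20935065,-.58860798,.20384874],[.3593049,-.21889608,.28475365],[.46814977,-.08256886,.28478156],[.52048555,-.04250047,.19861481]])
E=np.array([[-174.599,89.9507,114.982],[-107.8,89.9,-142.7],[-65,66.8,-16.4],[-88.9,59.2,6.4]])
def fk(q,L,s,z7=0):
    q=np.radians(q)*s; R=np.eye(3);p=np.zeros(3)
    ax=['z','y','z','y','z','y','z']
    for i in range(7):
        R=R@Ro.from_euler(ax[i],q[i]).as_matrix()
        p=p+R@np.array([L[2*i],0,L[2*i+1]])
    return p,R
if __name__=='__main__':
    import itertools
    res=[]
    for s in itertools.product([1,-1],repeat=7):
        if s[1]<0 or s[3]<0 or s[5]<0: continue
        s=np.array(s)
        Rs=[fk(q,np.zeros(14),s)[1] for q in Q]; T=[Ro.from_euler('xyz',e,degrees=True).as_matrix() for e in E]
        C=[r.T@t for r,t in zip(Rs,T)]
        res.append((max(np.linalg.norm(c-C[0]) for c in C),tuple(s),C[0].round(2).tolist()))
    res.sort(key=lambda r:r[0]); print(res[:3])
    s=np.array(res[0][1])
    f=lambda L:np.concatenate([fk(q,L,s)[0]-x for q,x in zip(Q,X)]+[1e-4*L])
    r=least_squares(f,np.full(14,.1)); print(r.x.round(4)); print(np.abs(r.fun[:12]).max())
E
python3 kin.py
```

```text
[(np.float64(0.0018980894874018536), (np.int64(-1), np.int64(1), np.int64(-1), np.int64(1), np.int64(-1), np.int64(1), np.int64(-1)), [[0.0, -0.0, -1.0], [-0.0, 1.0, -0.0], [1.0, 0.0, 0.0]]), (np.float64(1.7644718818330924), (np.int64(1), np.int64(1), np.int64(-1), np.int64(1), np.int64(-1), np.int64(1), np.int64(-1)), [[-0.0, -0.73, 0.68], [0.0, -0.68, -0.73], [1.0, -0.0, 0.0]]), (np.float64(1.811888271077413), (np.int64(-1), np.int64(1), np.int64(-1), np.int64(1), np.int64(1), np.int64(1), np.int64(-1)), [[-0.0, 0.02, -1.0], [-0.04, 1.0, 0.02], [1.0, 0.04, -0.0]])]
[ 0.0298  0.2936  0.1184  0.2764 -0.1212  0.2489 -0.0295  0.1649 -0.0335
  0.1649  0.0364  0.2088 -0.0569  0.2178]
0.042729943041769275
```

```bash
cat > kin2.py <<'E'
from kin import *
s=np.array([-1,1]*3+[-1])
def rows(q):
    q=np.radians(q)*s; R=np.eye(3);A=[np.eye(3)[:,[2]]]
    for i,a in enumerate('zyzyzyz'):
        R=R@Ro.from_euler(a,q[i]).as_matrix(); A.append(R)
    return np.hstack([A[0]]+A[1:])
if __name__=='__main__':
    A=np.vstack([rows(q) for q in Q]);b=X.ravel()
    lam=.02; W=np.ones(A.shape[1])
    x=np.linalg.solve(A.T@A+lam**2*np.eye(A.shape[1]),A.T@b)
    print(x[0].round(3),x[1:].reshape(7,3).round(3)); print(np.abs(A@x-b).max())
    B=A[:,[0,6+1,3,9,12,15,18,21]]
E
python3 kin2.py
```

```text
0.001 [[ 0.082 -0.053  0.001]
 [-0.036 -0.053  0.21 ]
 [ 0.074 -0.002  0.21 ]
 [-0.142 -0.002  0.136]
 [-0.025  0.06   0.136]
 [-0.053  0.06   0.072]
 [ 0.064 -0.073  0.072]]
0.00032819282734947164
```

```bash
python3 - <<'E'
from h import *
a=load('w1')['im'][150:255,215:320]
cv2.imwrite('pics/zw1.png',cv2.resize(a,None,fx=5.7,fy=5.7,interpolation=cv2.INTER_CUBIC)[:,:,::-1])
M=load('w1')
# predicted points, stand origin/yaw guess
y=np.radians(9.1);o=np.array([.625,-.0235,0]);c=np.array([[np.cos(y),-np.sin(y),0],[np.sin(y),np.cos(y),0],[0,0,1]])
for n,p in dict(tiptop=(-.072,0,.1195),tip=(-.072,0,.11),tipbot=(-.072,0,.1005),ball=(-.057,0,.1215),collarTopFront=(-.053,0,.130),fl=(-.075,.045,.012),fr=(-.075,-.045,.012),bl=(.08,.045,.012)).items():
    X=o+c@np.array(p); print(n,X.round(4),(proj(M,X)).round(1),((proj(M,X)-[215,150])*5.7).round(0), proj(load('top0'),X).round(1),proj(load('side0'),X).round(1))
E
```

```text
tiptop [ 0.5539 -0.0349  0.1195] [264.6 176.6] [283. 152.] [261.7 222. ] [280.4 235.6]
tip [ 0.5539 -0.0349  0.11  ] [264.4 168.3] [281. 104.] [261.5 222.2] [280.2 237.4]
tipbot [ 0.5539 -0.0349  0.1005] [264.1 160.4] [280.  59.] [261.4 222.4] [279.9 239.1]
ball [ 0.5687 -0.0325  0.1215] [265.6 190.5] [288. 231.] [260.9 216.7] [278.2 229.5]
collarTopFront [ 0.5727 -0.0319  0.13  ] [266.1 201.3] [291. 293.] [260.9 215.1] [277.9 226.3]
fl [0.5438 0.0091 0.012 ] [306.   96.2] [ 519. -306.] [246.  226.9] [260.9 260.4]
fr [ 0.5581 -0.0798  0.012 ] [218.7 101.6] [  21. -276.] [274.8 223. ] [295.4 250. ]
bl [0.6969 0.0336 0.012 ] [301.1 194.1] [491. 251.] [239.4 177.9] [242.3 207.2]
```

View pics/zw1.png

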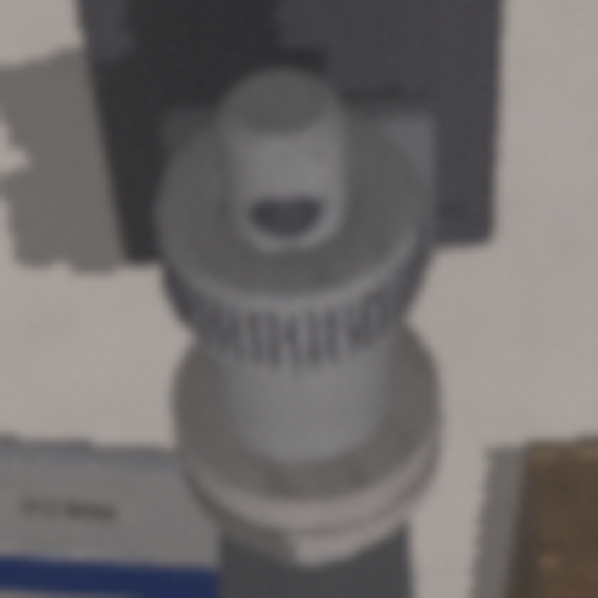

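```bash
python3 - <<'E'
from h import *
for t in(32,30,27): togo((.5825,-.0303,.109),want(t,9.1,1))
E
```

```text
d [ 0.0719  0.0138 -0.1059] rv/5 [-0.088 -0.26   0.756] deg 4.0
d [ 0.0713  0.0137 -0.1062] rv/5 [-0.138  0.137  0.758] deg 3.9
d [ 0.0704  0.0136 -0.1067] rv/5 [-0.213  0.732  0.761] deg 5.4
```

Call:
move_arm(plan=[0.009, 0.002, -0.013, -0.03, 0.03, 0.19, 0.085, 0.009, 0.002, -0.013, -0.03, 0.03, 0.19, 0.085, 0.009, 0.002, -0.013, -0.03, 0.03, 0.19, 0.085, 0.009, 0.002, -0.013, -0.03, 0.03, 0.19, 0.085])

```text
t: 3.45
tool_pos: [0.5574, -0.0364, 0.1489]
orientation: [-89.7, 59.8, 8.5]
wrist_force: [1.0, -0.1, 0.1]
grip_width: 0.0852
```

```bash
python3 - <<'E'
from h import *
p,R,o=cur();print(o['t'],p,o['joint_positions'],o['wrist_force'])
for t in(32,30): togo((.5825,-.0303,.109),want(t,9.1,1))
E
```

```text
3.45 [ 0.55742476 -0.03639375  0.14887936] [ 31.46533019  22.25775811 -37.42054894 129.7783715   79.40174976
   9.34066882  21.12955768] [ 1.03343548 -0.09855984  0.13176121]
d [ 0.0349  0.0077 -0.0557] rv/5 [ 0.023 -0.369  0.182] deg 2.1
d [ 0.0343  0.0076 -0.0561] rv/5 [-0.037  0.027  0.182] deg 0.9
```

Call:
move_arm(plan=[0.008, 0.002, -0.013, 0, 0.0, 0.05, 0.085, 0.008, 0.002, -0.013, 0, 0.0, 0.05, 0.085, 0.008, 0.002, -0.013, 0, 0.0, 0.05, 0.085])

```text
t: 3.82
tool_pos: [0.5825, -0.0315, 0.1106]
orientation: [-89.8, 59.9, 8.5]
wrist_force: [-0.4, -0.4, -1.0]
grip_width: 0.0853
```

```bash
python3 - <<'E'
from h import *
p,R,o=cur();print(o['t'],p,o['joint_positions'],o['wrist_force'])
for t in(32,30,25): togo((.5825,-.0303,.109),want(t,9.1,1))
snap('wrist','w2')
im=load('w2')['im'];cv2.imwrite('pics/w2b.png',cv2.resize(im,(768,576),interpolation=cv2.INTER_CUBIC)[:,:,::-1])
E
```

```text
3.825 [ 0.58245331 -0.03153623  0.11059259] [ 31.16178609  29.64425046 -39.47595673 127.94291388 100.75188049
  14.05336027   1.56804642] [-0.37782846 -0.43471152 -0.96983903]
d [ 0.0098  0.0028 -0.0175] rv/5 [ 0.04  -0.377  0.157] deg 2.1
d [ 0.0093  0.0027 -0.0178] rv/5 [-0.021  0.019  0.157] deg 0.8
d [ 0.0079  0.0025 -0.0185] rv/5 [-0.172  1.007  0.158] deg 5.2
```

View pics/w2b.png

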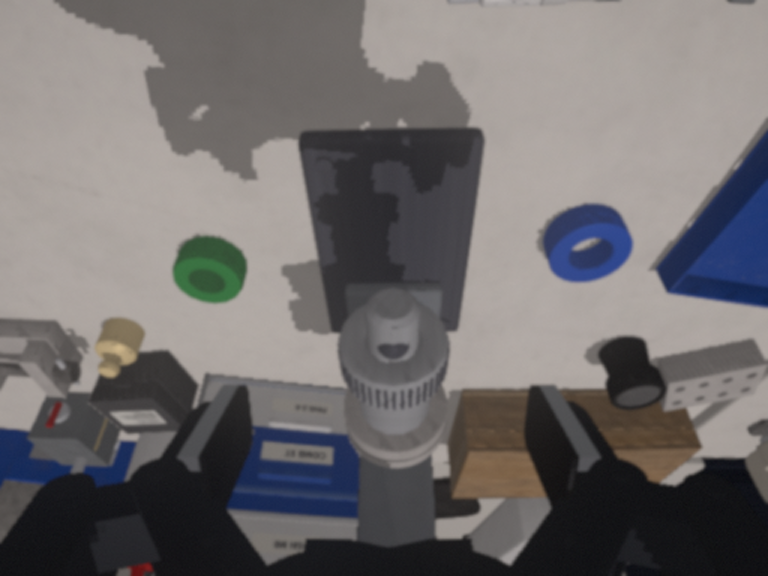

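The collar sits between the open fingers (collar centre about x 393, fingers' midpoint about 389 in the enlarged picture). Next I move in and close.

Call:
move_arm(plan=[0.005, 0.0015, -0.009, 0, 0, 0.08, 0.085, 0.0045, 0.0015, -0.009, 0, 0, 0.08, 0.085, 0, 0, 0, 0, 0, 0, 0.085])

```text
t: 4.25
tool_pos: [0.5918, -0.0294, 0.0913]
orientation: [-89.8, 60.1, 8.9]
wrist_force: [0.5, -0.1, -0.3]
grip_width: 0.0852
```

Call:
move_arm(plan=[0, 0, 0, 0, 0, 0, 0.03, 0, 0, 0, 0, 0, 0, 0.03, 0, 0, 0, 0, 0, 0, 0.03, 0, 0, 0, 0, 0, 0, 0.03, 0, 0, 0, 0, 0, 0, 0.03], squeeze=50)

```text
t: 4.88
tool_pos: [0.5914, -0.0282, 0.094]
orientation: [-89.9, 60.0, 8.9]
wrist_force: [-9.3, -3.8, 15.1]
grip_width: 0.0305
```

```bash
python3 - <<'E'
from h import *
p,R,o=cur();print(o['t'],p,o['joint_positions'],o['wrist_force'],o['grip_width'])
togo((.5825,-.0303,.109),want(30,9.1,1))
snap('wrist','w3')
im=load('w3')['im'];cv2.imwrite('pics/w3b.png',cv2.resize(im,(768,576),interpolation=cv2.INTER_CUBIC)[:,:,::-1])
E
```

```text
4.875 [ 0.59138298 -0.02823425  0.09399857] [ 31.74790888  32.93671793 -41.13918458 127.06978765 104.71192058
  16.43278467  -0.89156054] [-9.32839222 -3.80125114 15.09740685] 0.03052584243659946
d [ 0.0003 -0.0006 -0.0012] rv/5 [-0.012 -0.004  0.052] deg 0.3
```

View pics/w3b.png

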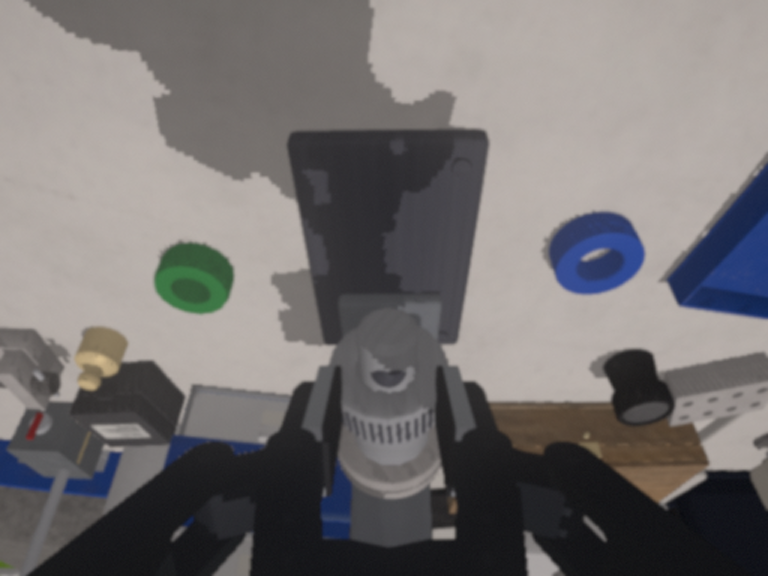

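```bash
python3 - <<'E'
from h import *
p,R,o=cur();M=load('w3')
for n,X in dict(tcp=p,tl=p+R[:,2]*.015,tr=p-R[:,2]*.015,pin=p-R[:,0]*.0187,pl=p-R[:,0]*.0187+R[:,2]*.015,col=(.5825,-.0303,.109)).items(): print(n,np.round(X,4),(proj(M,X)*1.5).round(0))
y=np.radians(9.1);o=np.array([.625,-.0235,0]);c=np.array([[np.cos(y),-np.sin(y),0],[np.sin(y),np.cos(y),0],[0,0,1]])
for n,q in dict(tiptop=(-.072,0,.1195),tipbot=(-.072,0,.1005),ball=(-.057,0,.1215),colTF=(-.053,0,.130),colTB=(-.033,0,.130),colL=(-.053,.021,.109),colR=(-.053,-.021,.109),slTB=(-.003,0,.125),ringTF=(.002,0,.1315)).items():
    print(n,(proj(M,o+c@np.array(q))*1.5).round(0))
a=M['im'][190:350,160:350]
cv2.imwrite('pics/zw3.png',cv2.resize(a,None,fx=3.75,fy=3.75,interpolation=cv2.INTER_CUBIC)[:,:,::-1])
E
```

```text
tcp [ 0.5914 -0.0283  0.0941] [391. 354.]
tl [ 0.5891 -0.0135  0.0941] [430. 354.]
tr [ 0.5937 -0.0431  0.094 ] [352. 354.]
pin [ 0.5822 -0.0297  0.1102] [391. 377.]
pl [ 0.5799 -0.0149  0.1103] [434. 377.]
col [ 0.5825 -0.0303  0.109 ] [389. 375.]
tiptop [389. 353.]
tipbot [389. 303.]
ball [389. 386.]
colTF [390. 416.]
colTB [390. 443.]
colL [452. 359.]
colR [327. 359.]
slTB [390. 463.]
ringTF [390. 484.]
```

View pics/zw3.png

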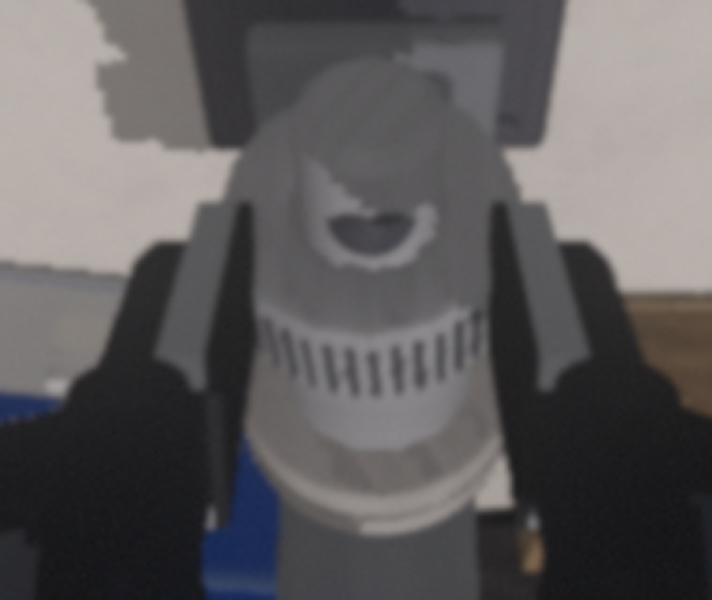

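```bash
python3 - <<'E'
from h import *
p,R,o=cur();M=load('w3')
for b in(0,.005,.01,.015,.02,.03):
  for hw in(.015,.021,.0425):
    print(b,hw,[ (proj(M,p-R[:,0]*b+R[:,1]*yy+R[:,2]*hw)*1.5).round(0).tolist() for yy in(-.011,.011)])
print(arm.get_obs()['grip_width'])
S,_=snap('side','s3');T,_=snap('top','t3')
cv2.imwrite('pics/zs3.png',cv2.resize(S[150:270,215:345],None,fx=5,fy=5,interpolation=cv2.INTER_CUBIC)[:,:,::-1])
cv2.imwrite('pics/zt3.png',cv2.resize(T[150:250,205:325],None,fx=5,fy=5,interpolation=cv2.INTER_CUBIC)[:,:,::-1])
E
```

```text
0 0.015 [[429.0, 379.0], [431.0, 327.0]]
0 0.021 [[444.0, 379.0], [447.0, 327.0]]
0 0.0425 [[499.0, 378.0], [503.0, 327.0]]
0.005 0.015 [[430.0, 385.0], [432.0, 333.0]]
0.005 0.021 [[446.0, 385.0], [448.0, 333.0]]
0.005 0.0425 [[501.0, 385.0], [506.0, 332.0]]
0.01 0.015 [[431.0, 392.0], [433.0, 338.0]]
0.01 0.021 [[447.0, 392.0], [450.0, 338.0]]
0.01 0.0425 [[504.0, 392.0], [509.0, 338.0]]
0.015 0.015 [[432.0, 399.0], [434.0, 344.0]]
0.015 0.021 [[449.0, 399.0], [451.0, 344.0]]
0.015 0.0425 [[507.0, 399.0], [513.0, 344.0]]
0.02 0.015 [[434.0, 407.0], [436.0, 350.0]]
0.02 0.021 [[450.0, 406.0], [453.0, 350.0]]
0.02 0.0425 [[511.0, 406.0], [516.0, 350.0]]
0.03 0.015 [[436.0, 423.0], [438.0, 364.0]]
0.03 0.021 [[454.0, 423.0], [457.0, 364.0]]
0.03 0.0425 [[517.0, 422.0], [524.0, 364.0]]
0.030662433285720745
```

View pics/zs3.png

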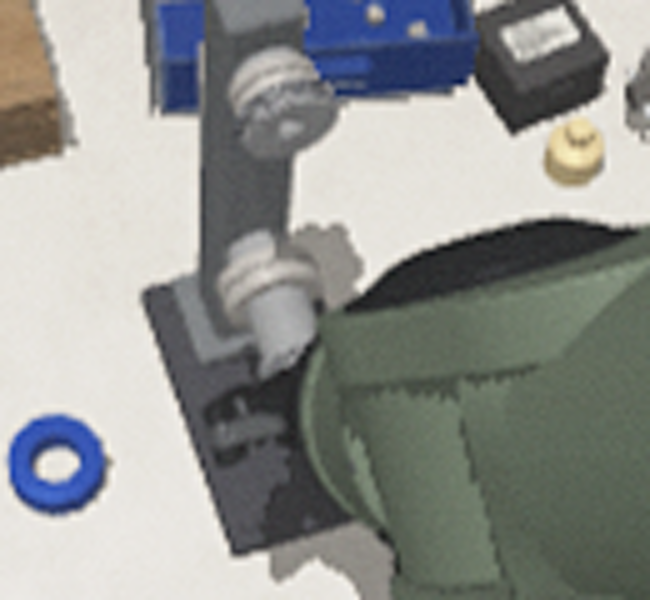

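View pics/zt3.png

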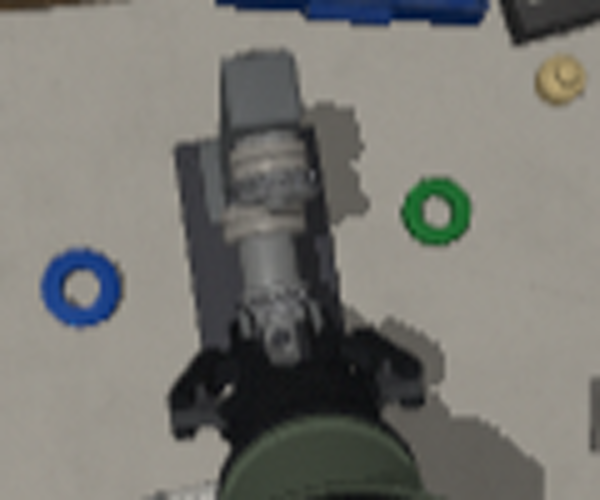

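The side and top views show the arm over the bar, with the sleeve and ring still in place. The width read 30.5 mm and a push along the tool axis appeared, so the pads closed on the collar's upper part. In the wrist view the pad tips lie about 30 mm short of where the reported TCP puts them. I'll open and go deeper along the tool axis, which stays clear of the ring either way.

Call:
move_arm(plan=[0, 0, 0, 0, 0, 0, 0.085, 0, 0, 0, 0, 0, 0, 0.085, 0, 0, 0, 0, 0, 0, 0.085, 0, 0, 0, 0, 0, 0, 0.085, 0, 0, 0, 0, 0, 0, 0.085])

```text
t: 5.65
tool_pos: [0.5914, -0.0286, 0.0944]
orientation: [-89.9, 60.0, 8.9]
wrist_force: [0.6, -0.5, -0.2]
grip_width: 0.0853
```

```bash
python3 - <<'E'
from h import *
p,R,o=cur();print(o['t'],p,o['joint_positions'],o['wrist_force'],o['grip_width'])
snap('wrist','w4')
a=load('w4')['im'];cv2.imwrite('pics/w4b.png',cv2.resize(a[170:362],None,fx=1.5,fy=1.5,interpolation=cv2.INTER_CUBIC)[:,:,::-1])
M=load('w4')
for b in(0,.013,.03,.04,.05): print(b,[(proj(M,p-R[:,0]*b+R[:,1]*yy+R[:,2]*.0427)*1.5-[0,255]).round(0).tolist() for yy in(-.011,.011)])
E
```

```text
5.65 [ 0.59139565 -0.02861588  0.09444262] [ 31.75096806  32.86763397 -41.10554684 127.07661073 104.6662682
  16.40750342  -0.86915923] [ 0.63274876 -0.48085345 -0.16438637] 0.08525180967474186
0 [[499.0, 123.0], [504.0, 72.0]]
0.013 [[507.0, 141.0], [512.0, 86.0]]
0.03 [[518.0, 167.0], [524.0, 108.0]]
0.04 [[526.0, 185.0], [533.0, 124.0]]
0.05 [[534.0, 205.0], [542.0, 141.0]]
```

View pics/w4b.png

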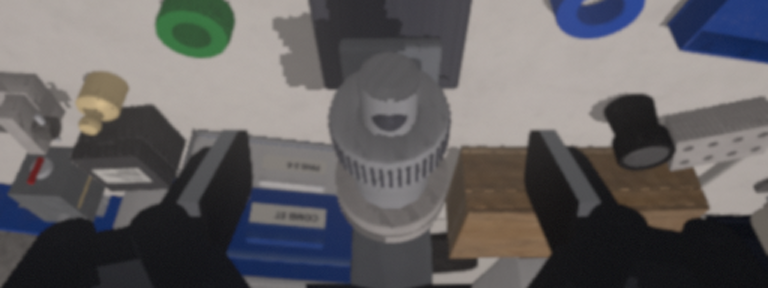

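The pads are open around the collar, with tips at (249,131) and (529,131) and their midpoint on the collar. The pad tips are about 43 mm behind the reported TCP when open, which matches the 30 mm chord grip. So I advance 30 mm more.

Call:
move_arm(plan=[0.005, 0.001, -0.009, 0, 0, 0.0, 0.085, 0.005, 0.0005, -0.0085, 0, 0, 0.03, 0.085, 0.005, 0.0005, -0.0085, 0, 0, 0.0, 0.085, 0, 0, 0, 0, 0, 0, 0.085])

```text
t: 6.2
tool_pos: [0.6075, -0.0263, 0.0659]
orientation: [-89.8, 60.0, 9.1]
wrist_force: [-1.1, 0.0, -0.4]
grip_width: 0.0847
```

Call:
move_arm(plan=[0, 0, 0, 0, 0, 0, 0.036, 0, 0, 0, 0, 0, 0, 0.036, 0, 0, 0, 0, 0, 0, 0.036, 0, 0, 0, 0, 0, 0, 0.036, 0, 0, 0, 0, 0, 0, 0.036])

```text
t: 6.82
tool_pos: [0.6074, -0.0263, 0.0665]
orientation: [-89.9, 60.0, 9.1]
wrist_force: [0.2, 0.6, -0.3]
grip_width: 0.04
```

```bash
python3 - <<'E'
from h import *
p,R,o=cur();print(o['t'],p,o['joint_positions'],o['wrist_force'],o['torque'],o['grip_width'])
togo((.5825,-.0303,.109),want(30,9.1,1),pz=.048)
snap('wrist','w5')
a=load('w5')['im'];cv2.imwrite('pics/w5b.png',cv2.resize(a[170:362],None,fx=1.5,fy=1.5,interpolation=cv2.INTER_CUBIC)[:,:,::-1])
E
```

```text
6.825 [ 0.60739549 -0.02629434  0.06645657] [ 32.28282048  38.24592681 -42.93083023 125.43819469 110.09074266
  20.18475517  -4.06069522] [ 0.22353144  0.57405868 -0.27086291] [-0.10034172  0.5904692  -0.01211644] 0.04003763210538525
d [-0.0012 -0.0002  0.001 ] rv/5 [-0.011  0.     0.027] deg 0.1
```

View pics/w5b.png

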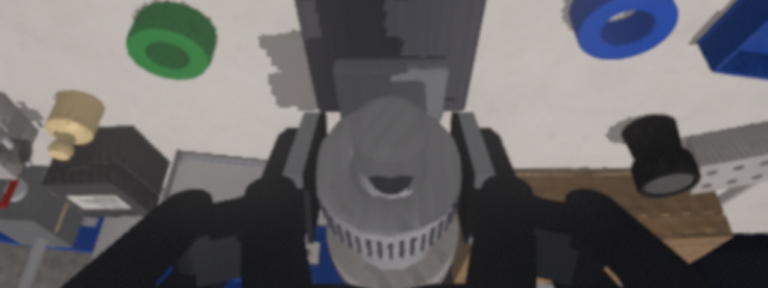

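The collar is gripped across its full diameter (reading 40 mm, no side force). Pulling straight along the bar.

Call:
move_arm(plan=[-0.0059, -0.00095, 0, 0, 0, 0, 0.036, -0.0079, -0.00127, 0, 0, 0, 0, 0.036, -0.0079, -0.00127, 0, 0, 0, 0, 0.036, -0.0079, -0.00127, 0, 0, 0, 0, 0.036], squeeze=70)

```text
t: 7.38
tool_pos: [0.5773, -0.0308, 0.0677]
orientation: [-90.0, 59.8, 9.1]
wrist_force: [-0.6, 0.3, -1.1]
grip_width: 0.04
```

```bash
python3 - <<'E'
from h import *
p,R,o=cur();print(o['t'],p,o['joint_positions'],o['wrist_force'],o['grip_width'])
togo((.5825,-.0303,.109),want(30,9.1,1),pz=.048)
snap('wrist','w6')
a=load('w6')['im'];cv2.imwrite('pics/w6b.png',cv2.resize(a[150:342],None,fx=1.5,fy=1.5,interpolation=cv2.INTER_CUBIC)[:,:,::-1])
E
```

```text
7.375 [ 0.5773234  -0.03079768  0.06769602] [ 36.12739001  37.74879774 -46.57209999 129.48872803 114.80664266
  22.18143987  -8.25115666] [-0.6038162   0.34788098 -1.06906192] 0.040046946732962746
d [ 0.0289  0.0043 -0.0003] rv/5 [-0.009  0.035  0.015] deg 0.2
```

View pics/w6b.png

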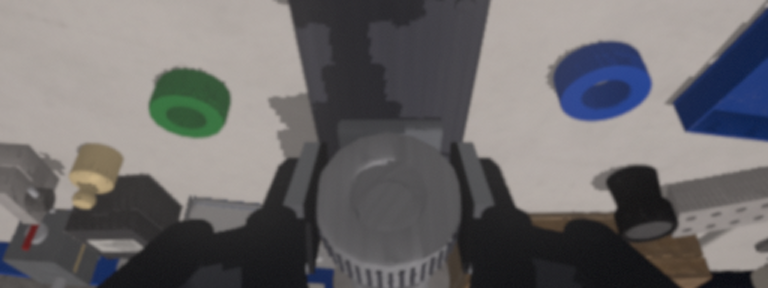

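The collar came over the ball cleanly, and the bar end is now inside its bore. Pulling on.

Call:
move_arm(plan=[-0.0079, -0.00127, 0, 0, 0, 0, 0.036, -0.0079, -0.00127, 0, 0, 0, 0, 0.036, -0.0079, -0.00127, 0, 0, 0, 0, 0.036, -0.0079, -0.00127, 0, 0, 0, 0, 0.036, -0.0079, -0.00127, 0, 0, 0, 0, 0.036, 0, 0, 0.02, 0, 0, 0, 0.036, 0, 0, 0.02, 0, 0, 0, 0.036])

```text
t: 8.3
tool_pos: [0.5311, -0.0381, 0.1058]
orientation: [-89.6, 60.1, 9.3]
wrist_force: [-0.6, 0.1, -1.6]
grip_width: 0.0396
```

```bash
python3 - <<'E'
from h import *
p,R,o=cur();print(o['t'],p,o['joint_positions'],o['wrist_force'],o['grip_width'])
snap('wrist','w7')
a=load('w7')['im'];cv2.imwrite('pics/w7b.png',cv2.resize(a,None,fx=1.5,fy=1.5,interpolation=cv2.INTER_CUBIC)[:,:,::-1])
E
```

```text
8.3 [ 0.5310718  -0.03806007  0.10584443] [ 38.92371103  28.97501325 -46.63514875 134.2611919  111.0404627
  16.25783956  -7.11120797] [-0.58767031  0.13183461 -1.61539017] 0.03962587104137836
```

View pics/w7b.png

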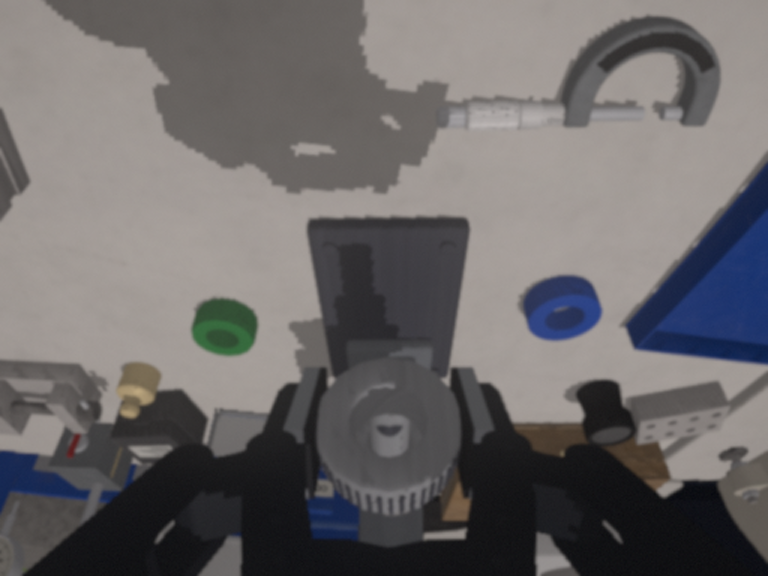

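The collar is off: the bar end shows through its bore from 3-4 cm away. Carrying it to the tray.

Call:
move_arm(plan=[0, 0.03, 0.002, 0, 0, 0, 0.036, 0, 0.04, 0, 0, 0, 0, 0.036, 0.005, 0.045, 0, 0, 0, 0, 0.036, 0.015, 0.045, 0, 0, 0, 0, 0.036, 0.018, 0.045, 0, 0, 0, 0, 0.036, 0.018, 0.04, -0.01, 0, 0, 0, 0.036, 0.012, 0.022, -0.025, 0, 0, 0, 0.036, 0, 0, -0.03, 0, 0, 0, 0.036])

```text
t: 9.35
tool_pos: [0.6009, 0.2355, 0.0452]
orientation: [-90.2, 59.7, 8.5]
wrist_force: [0.1, -1.8, -1.3]
grip_width: 0.04
```

```bash
python3 - <<'E'
from h import *
p,R,o=cur();print(o['t'],p,o['orientation'],o['joint_positions'],o['wrist_force'],o['grip_width'])
print('axis',p-R[:,0]*.049)
snap('wrist','w8')
a=load('w8')['im'];cv2.imwrite('pics/w8b.png',cv2.resize(a,None,fx=1.5,fy=1.5,interpolation=cv2.INTER_CUBIC)[:,:,::-1])
T,_=snap('top','t8');cv2.imwrite('pics/t8b.png',cv2.resize(T[130:290,130:330],None,fx=3.5,fy=3.5)[:,:,::-1])
E
```

```text
9.35 [0.60094683 0.23547133 0.04518446] [-90.23751577  59.67268865   8.50892209] [  2.71300086  45.71697535 -49.08540287 120.31151113 102.0617161
  42.75911889 -20.86276454] [ 0.14735116 -1.77383814 -1.27004227] 0.0399556070274559
axis [0.57647715 0.23181042 0.08747905]
```

View pics/w8b.png

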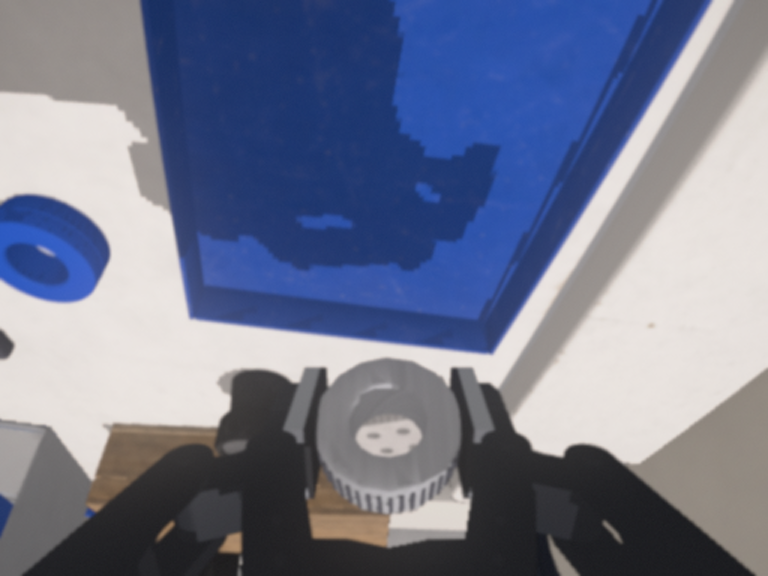

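View pics/t8b.png

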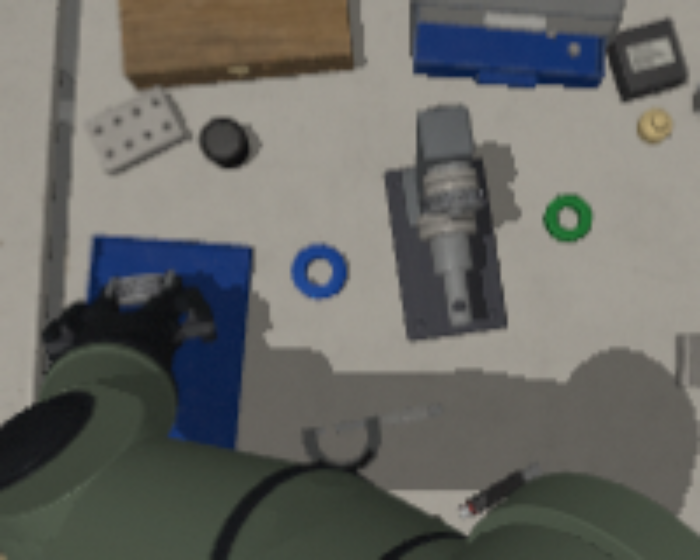

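The wrist view shows the collar held over the tray, whose far rim corners are at about (190,318) and (492,352). I'll measure those corners.

```bash
python3 - <<'E'
from h import *
M=load('w8')
for c in[(190,318),(492,352),(141,0),(712,0)]: print(onz(M,(c[0]/1.5,c[1]/1.5),.022).round(4))
T=load('t8')
for c in[(93,236),(254,246),(238,447)]: print(onz(T,(130+c[0]/3.5,130+c[1]/3.5),.022).round(4))
E
```

```text
[0.6221 0.1505 0.022 ]
[0.6271 0.2876 0.022 ]
[0.4925 0.1564 0.022 ]
[0.4698 0.2957 0.022 ]
[0.6278 0.2878 0.022 ]
[0.6223 0.1451 0.022 ]
[0.4469 0.1524 0.022 ]
```

Call:
move_arm(plan=[0, -0.006, -0.025, 0, 0, 0, 0.036, 0, -0.006, -0.022, 0, 0, 0, 0.036, 0, 0, -0.008, 0, 0, 0, 0.036, 0, 0, 0, 0, 0, 0, 0.036])

```text
t: 9.95
tool_pos: [0.5997, 0.2198, -0.0102]
orientation: [-90.4, 59.9, 8.2]
wrist_force: [0.8, -0.2, -1.1]
grip_width: 0.0396
```

```bash
python3 - <<'E'
from h import *
p,R,o=cur();print(o['t'],p,o['orientation'],o['joint_positions'],o['wrist_force'],o['grip_width'])
print('axis',p-R[:,0]*.049)
snap('wrist','w9')
a=load('w9')['im'];cv2.imwrite('pics/w9b.png',cv2.resize(a,None,fx=1.5,fy=1.5,interpolation=cv2.INTER_CUBIC)[:,:,::-1])
E
```

```text
9.95 [ 0.59965788  0.21983875 -0.01024138] [-90.43411297  59.86638018   8.21516033] [  3.18825229  52.21026173 -47.33381444 121.37190304 111.97249691
  45.11198879 -27.37552752] [ 0.77780093 -0.15200979 -1.10404172] 0.039649470042772125
axis [0.57531141 0.2163238  0.03213661]
```

View pics/w9b.png

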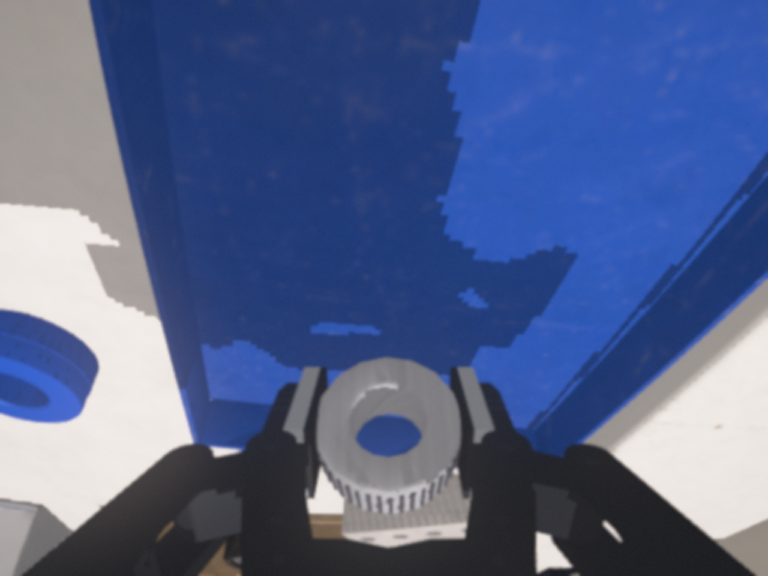

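The collar is just above the tray floor and clear of the walls. Lowering to contact.

Call:
move_arm(plan=[0, 0, -0.004, 0, 0, 0, 0.036, 0, 0, -0.003, 0, 0, 0, 0.036, 0, 0, -0.002, 0, 0, 0, 0.036])

```text
t: 10.38
tool_pos: [0.6008, 0.2205, -0.0171]
orientation: [-90.4, 59.7, 8.2]
wrist_force: [-0.2, -0.1, -1.1]
grip_width: 0.0397
```

Call:
move_arm(plan=[0, 0, -0.002, 0, 0, 0, 0.036, 0, 0, -0.002, 0, 0, 0, 0.036])

```text
t: 10.62
tool_pos: [0.6013, 0.2208, -0.0188]
orientation: [-90.6, 59.4, 8.2]
wrist_force: [-32.0, -19.5, 67.5]
grip_width: 0.0398
```

Call:
move_arm(plan=[0, 0, 0.0015, 0, 0, 0, 0.036, 0, 0, 0, 0, 0, 0, 0.036])

```text
t: 10.88
tool_pos: [0.6015, 0.221, -0.0166]
orientation: [-90.6, 59.4, 8.2]
wrist_force: [-0.9, -0.2, -0.0]
grip_width: 0.0395
```

Call:
move_arm(plan=[0, 0, -0.0005, 0, 0, 0, 0.044, 0, 0, 0, 0, 0, 0, 0.05, 0, 0, 0, 0, 0, 0, 0.065, 0, 0, 0, 0, 0, 0, 0.065])

```text
t: 11.38
tool_pos: [0.6014, 0.221, -0.0177]
orientation: [-90.6, 59.4, 8.2]
wrist_force: [0.0, 0.2, -0.0]
grip_width: 0.0648
```

```bash
python3 - <<'E'
from h import *
p,R,o=cur();print(o['t'],p,o['wrist_force'],o['grip_width'])
snap('wrist','w10')
a=load('w10')['im'];cv2.imwrite('pics/w10b.png',cv2.resize(a,None,fx=1.5,fy=1.5,interpolation=cv2.INTER_CUBIC)[:,:,::-1])
E
```

```text
11.375 [ 0.6014194   0.22100044 -0.01767075] [ 0.02381243  0.21377857 -0.00633117] 0.06477899277588979
```

View pics/w10b.png

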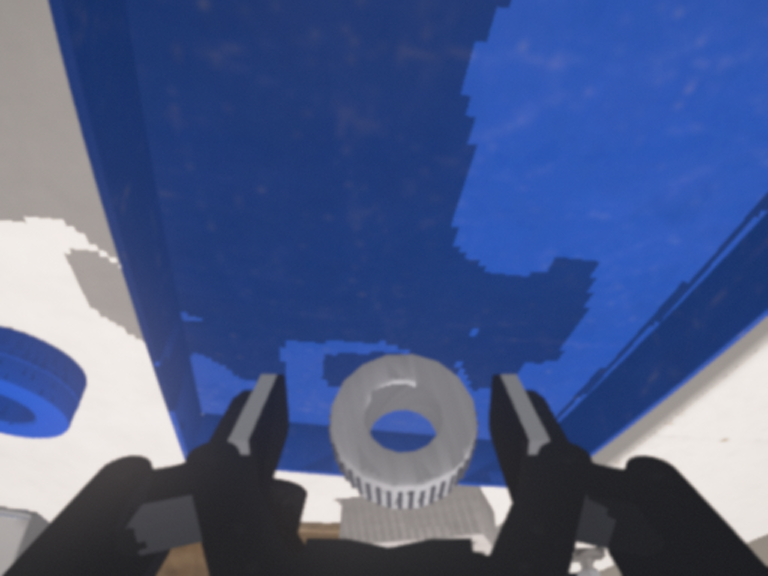

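The collar stands alone in the tray at about (403,430). Retracting and going back toward the bar.

Call:
move_arm(plan=[-0.015, -0.002, 0.026, 0, 0, 0, 0.065, -0.02, -0.003, 0.035, 0, 0, 0, 0.065, -0.02, -0.01, 0.035, 0, 0, 0, 0.075, -0.01, -0.04, 0.035, 0, 0, 0.05, 0.085, 0.0, -0.05, 0.03, 0, 0, 0.05, 0.085, 0.0, -0.05, 0.01, 0, 0, 0.05, 0.085, 0.0, -0.05, 0, 0, 0, 0, 0.085, 0.0, -0.04, 0, 0, 0, 0, 0.085])

```text
t: 12.42
tool_pos: [0.5331, -0.0277, 0.1591]
orientation: [-90.8, 59.2, 9.1]
wrist_force: [0.6, 1.2, -0.9]
grip_width: 0.085
```

```bash
python3 - <<'E'
from h import *
p,R,o=cur();print(o['t'],p,o['orientation'],o['joint_positions'],o['wrist_force'],o['grip_width'])
togo((.553,-.035,.196),want(30,9.1,1),pz=.044)
snap('wrist','w11')
a=load('w11')['im'];cv2.imwrite('pics/w11b.png',cv2.resize(a,None,fx=1.5,fy=1.5,interpolation=cv2.INTER_CUBIC)[:,:,::-1])
E
```

```text
12.425 [ 0.5331355  -0.02770265  0.15909573] [-90.78051784  59.21670254   9.07725764] [ 37.70274977  20.44302195 -45.23177227 132.74770147  83.43860807
  10.64635279  17.79508715] [ 0.62754479  1.21667381 -0.93268699] 0.08496497673899532
d [ 0.0416 -0.0038 -0.0012] rv/5 [ 0.053  0.167 -0.13 ] deg 1.1
```

View pics/w11b.png

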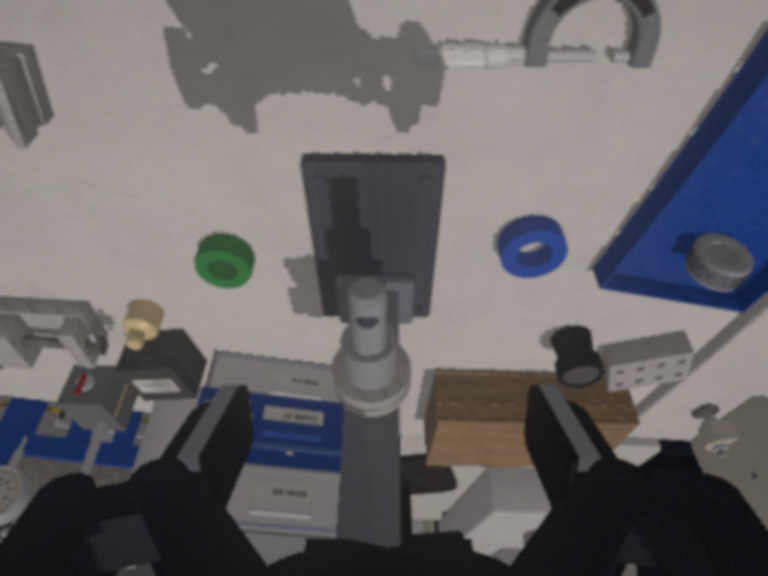

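```bash
python3 - <<'E'
from h import *
M=load('w11')
a=M['im'][180:280,200:300]
cv2.imwrite('pics/zw11.png',cv2.resize(a,None,fx=6,fy=6,interpolation=cv2.INTER_CUBIC)[:,:,::-1])
y=np.radians(9.1);o=np.array([.625,-.0235,0]);c=np.array([[np.cos(y),-np.sin(y),0],[np.sin(y),np.cos(y),0],[0,0,1]])
for n,q in dict(tiptop=(-.072,0,.1195),tipbot=(-.072,0,.1005),ball=(-.057,0,.1215),slTF=(-.033,0,.1247),slL=(-.033,.016,.1087),slR=(-.033,-.016,.1087),ringTF=(.002,0,.1315),ringTB=(.02,0,.1315),ringL=(.002,.024,.1075)).items():
    print(n,((proj(M,o+c@np.array(q))-[200,180])*6).round(0))
E
```

```text
tiptop [274. 139.]
tipbot [279.  18.]
ball [276. 229.]
slTF [278. 357.]
slL [400. 258.]
slR [164. 256.]
ringTF [282. 531.]
ringTB [284. 587.]
ringL [447. 388.]
```

View pics/zw11.png

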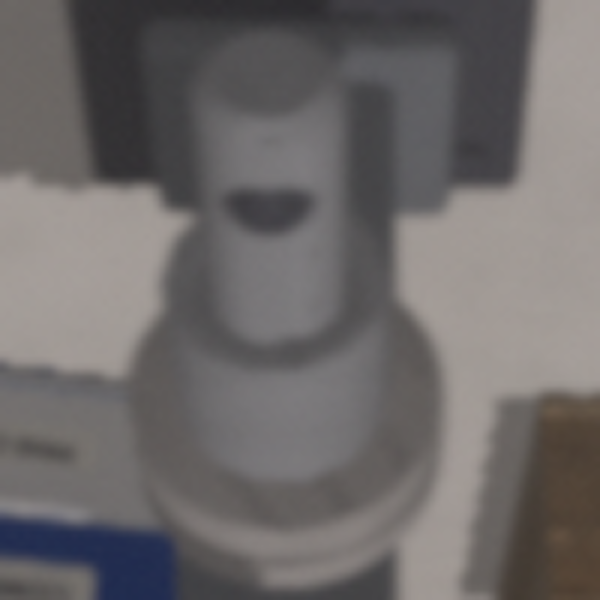

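The sleeve front is at x≈-31 mm in the stand frame (edge row about 367), and the ring front is near +2 mm. I'll grasp 10 mm behind the sleeve front.

```bash
python3 - <<'E'
from h import *
togo((.6043-.0395,-.0268-.0063,.1088+.0693),want(30,9.1,1),pz=.044)
togo((.6043,-.0268,.1088),want(30,9.1,1),pz=.044)
E
```

```text
d [ 0.0536  0.0032 -0.0186] rv/5 [ 0.078  0.158 -0.077] deg 1.0
d [ 0.0931  0.0095 -0.0879] rv/5 [ 0.078  0.158 -0.077] deg 1.0
```

Call:
move_arm(plan=[0.018, 0.001, -0.006, 0.03, 0.05, -0.03, 0.085, 0.018, 0.001, -0.006, 0.03, 0.05, -0.03, 0.085, 0.018, 0.001, -0.006, 0.02, 0.05, -0.02, 0.085, 0.01, 0.002, -0.017, 0, 0, 0, 0.085, 0.01, 0.002, -0.017, 0, 0, 0, 0.085, 0.01, 0.001, -0.017, 0, 0, 0, 0.085])

```text
t: 13.22
tool_pos: [0.6195, -0.0276, 0.0892]
orientation: [-90.3, 59.9, 8.5]
wrist_force: [0.4, -0.2, -0.1]
grip_width: 0.0852
```

```bash
python3 - <<'E'
from h import *
p,R,o=cur();print(o['t'],p,o['orientation'],o['joint_positions'],o['wrist_force'],o['grip_width'])
togo((.6043,-.0268,.1088),want(30,9.1,1),pz=.044)
E
```

```text
13.225 [ 0.61949114 -0.02757371  0.08915261] [-90.34700557  59.85545617   8.5099883 ] [ 31.90347607  35.77314563 -42.51949956 123.45822964  99.82468321
  18.42044198   5.291612  ] [ 0.43347376 -0.21963646 -0.12680773] 0.08524856590842407
d [ 0.0065  0.0043 -0.0185] rv/5 [0.03  0.034 0.058] deg 0.4
```

Call:
move_arm(plan=[0.003, 0.002, -0.009, 0.03, 0.03, 0.06, 0.085, 0.003, 0.002, -0.009, 0, 0, 0, 0.085, 0, 0, 0, 0, 0, 0, 0.085])

```text
t: 13.6
tool_pos: [0.625, -0.0227, 0.0695]
orientation: [-89.8, 60.1, 9.4]
wrist_force: [-0.3, 0.1, 0.7]
grip_width: 0.0849
```

Call:
move_arm(plan=[0, 0, 0, 0, 0, 0, 0.025, 0, 0, 0, 0, 0, 0, 0.025, 0, 0, 0, 0, 0, 0, 0.025, 0, 0, 0, 0, 0, 0, 0.025, 0, 0, 0, 0, 0, 0, 0.025], squeeze=50)

```text
t: 14.22
tool_pos: [0.6249, -0.0231, 0.0712]
orientation: [-89.9, 60.0, 9.2]
wrist_force: [-0.3, -0.2, -0.1]
grip_width: 0.0299
```

```bash
python3 - <<'E'
from h import *
p,R,o=cur();print(o['t'],p,o['orientation'],o['wrist_force'],o['torque'],o['grip_width'])
togo((.6043,-.0268,.1088),want(30,9.1,1),pz=.044)
snap('wrist','w12')
a=load('w12')['im'];cv2.imwrite('pics/w12b.png',cv2.resize(a[170:362],None,fx=1.5,fy=1.5,interpolation=cv2.INTER_CUBIC)[:,:,::-1])
E
```

```text
14.225 [ 0.62494582 -0.0231041   0.07118259] [-89.93826206  60.02696217   9.2412563 ] [-0.34020531 -0.21538598 -0.08556698] [-0.14975591  0.67644622  0.0464647 ] 0.029876170947252485
d [ 0.0011 -0.0002 -0.0005] rv/5 [-0.005 -0.006 -0.018] deg 0.1
```

View pics/w12b.png

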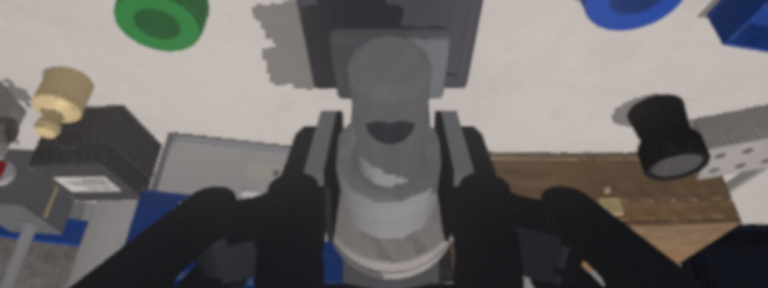

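The sleeve is gripped in its front half (reading 29.9 mm; the collar also read 2 mm under, so about 32 mm). Pulling it off.

Call:
move_arm(plan=[-0.0079, -0.00127, 0, 0, 0, 0, 0.025, -0.0108, -0.0017, 0, 0, 0, 0, 0.025, -0.0108, -0.0017, 0, 0, 0, 0, 0.025, -0.0108, -0.0017, 0, 0, 0, 0, 0.025, -0.0108, -0.0017, 0, 0, 0, 0, 0.025], squeeze=60)

```text
t: 14.9
tool_pos: [0.5723, -0.0313, 0.0728]
orientation: [-90.1, 59.8, 9.2]
wrist_force: [2.3, 0.1, 1.9]
grip_width: 0.0296
```

```bash
python3 - <<'E'
from h import *
p,R,o=cur();print(o['t'],p,o['orientation'],o['joint_positions'],o['wrist_force'],o['torque'],o['grip_width'])
y=np.radians(9.1);o=np.array([.625,-.0235,0]);print('stand frame of tcp',(p-o)@np.array([np.cos(y),np.sin(y),0]),(p-o)@np.array([-np.sin(y),np.cos(y),0]))
E
```

```text
14.9 [ 0.57228391 -0.0313175   0.07278842] [-90.05704511  59.79912818   9.18811553] [ 38.33952262  37.73593576 -49.27110276 129.98453632 112.5782561
  23.1028424   -5.52519312] [2.32173862 0.06919785 1.86525303] [ 0.0020098   0.08681214 -0.06274226] 0.029578512554199042
stand frame of tcp -0.05328899549590408 0.0006183632613610213
```

Call:
move_arm(plan=[-0.0108, -0.0018, -0.0005, 0, 0, 0, 0.025, -0.0108, -0.0018, -0.0005, 0, 0, 0, 0.025, -0.0108, -0.0018, -0.0003, 0, 0, 0, 0.025, -0.006, -0.001, 0, 0, 0, 0, 0.025, 0, 0, 0, 0, 0, 0, 0.025])

```text
t: 15.52
tool_pos: [0.5293, -0.0389, 0.0707]
orientation: [-90.0, 59.9, 9.2]
wrist_force: [0.4, -0.5, -1.0]
grip_width: 0.0295
```

```bash
python3 - <<'E'
from h import *
p,R,o=cur();print(o['t'],p,o['orientation'],o['joint_positions'],o['wrist_force'],o['torque'],o['grip_width'])
snap('wrist','w13')
a=load('w13')['im'];cv2.imwrite('pics/w13b.png',cv2.resize(a[150:342],None,fx=1.5,fy=1.5,interpolation=cv2.INTER_CUBIC)[:,:,::-1])
E
```

```text
15.525 [ 0.52927941 -0.03888649  0.07072769] [-90.00391608  59.90990944   9.17699115] [ 43.3141074   37.44487256 -53.42786482 135.45274042 118.01236917
  25.50629097 -10.41328824] [ 0.40490485 -0.47547802 -0.98952095] [-0.05059081  0.58439635  0.01567865] 0.029452659944505914
```

View pics/w13b.png

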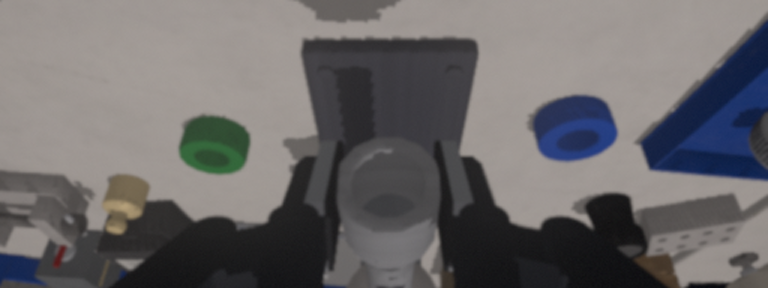

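The sleeve is off the bar. Carrying it to the tray.

Call:
move_arm(plan=[-0.002, 0.03, 0.015, 0, 0, 0, 0.025, 0, 0.045, 0.005, 0, 0, 0, 0.025, 0, 0.05, 0, 0, 0, 0, 0.025, 0, 0.05, 0, 0, 0, 0, 0.025, 0, 0.045, 0, 0, 0, 0, 0.025, 0, 0.03, -0.015, 0, 0, 0, 0.025, 0, 0.008, -0.025, 0, 0, 0, 0.025, 0, 0, -0.02, 0, 0, 0, 0.025])

```text
t: 16.58
tool_pos: [0.5299, 0.2301, 0.0325]
orientation: [-89.8, 59.5, 9.2]
wrist_force: [0.5, -0.4, -0.3]
grip_width: 0.0296
```

```bash
python3 - <<'E'
from h import *
p,R,o=cur();print(o['t'],p,o['orientation'],o['joint_positions'],o['wrist_force'],o['grip_width'])
print('axis',p-R[:,0]*.0445)
snap('wrist','w14')
a=load('w14')['im'];cv2.imwrite('pics/w14b.png',cv2.resize(a,None,fx=1.5,fy=1.5,interpolation=cv2.INTER_CUBIC)[:,:,::-1])
E
```

```text
16.575 [0.52991848 0.23009114 0.03246918] [-89.77904271  59.54905679   9.19085946] [  4.89927471  48.47606289 -57.06838624 129.57520718 108.16960659
  51.94305715 -31.07450793] [ 0.53998422 -0.39066526 -0.31144586] 0.029646182238059694
axis [0.5076554  0.22648895 0.070831  ]
```

View pics/w14b.png

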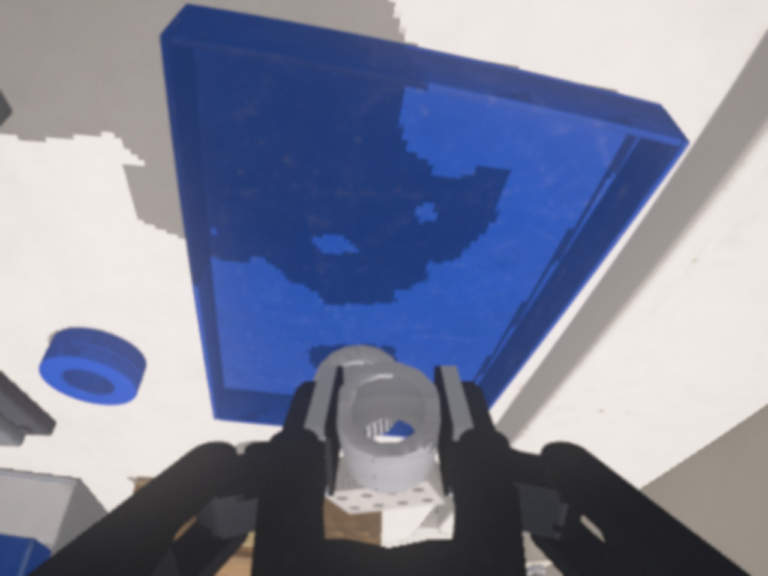

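The sleeve is over the tray in front of the collar. Lowering.

Call:
move_arm(plan=[-0.006, -0.003, -0.02, 0, 0, 0, 0.025, -0.006, -0.003, -0.02, 0, 0, 0, 0.025, 0, 0, -0.006, 0, 0, 0, 0.025, 0, 0, 0, 0, 0, 0, 0.025])

```text
t: 17.12
tool_pos: [0.5178, 0.2242, -0.016]
orientation: [-89.8, 59.7, 9.1]
wrist_force: [0.4, 0.8, -0.5]
grip_width: 0.0294
```

Call:
move_arm(plan=[0, 0, -0.0015, 0, 0, 0, 0.025, 0, 0, -0.001, 0, 0, 0, 0.025, 0, 0, 0, 0, 0, 0, 0.025])

```text
t: 17.5
tool_pos: [0.5191, 0.2245, -0.0167]
orientation: [-89.8, 59.5, 9.1]
wrist_force: [-0.1, -0.5, 0.2]
grip_width: 0.0294
```

Call:
move_arm(plan=[0, 0, -0.0015, 0, 0, 0, 0.025, 0, 0, -0.001, 0, 0, 0, 0.025])

```text
t: 17.75
tool_pos: [0.5195, 0.2247, -0.0176]
orientation: [-89.9, 59.4, 9.1]
wrist_force: [-14.6, -8.4, 31.5]
grip_width: 0.0295
```

Call:
move_arm(plan=[0, 0, 0.0006, 0, 0, 0, 0.025, 0, 0, 0, 0, 0, 0, 0.033, 0, 0, 0, 0, 0, 0, 0.036, 0, 0, 0, 0, 0, 0, 0.05, 0, 0, 0, 0, 0, 0, 0.05])

```text
t: 18.38
tool_pos: [0.5198, 0.2247, -0.0166]
orientation: [-89.9, 59.3, 9.1]
wrist_force: [0.0, 0.3, 0.1]
grip_width: 0.0499
```

```bash
python3 - <<'E'
from h import *
p,R,o=cur();print(o['t'],p,o['wrist_force'],o['grip_width'])
snap('wrist','w15')
a=load('w15')['im'];cv2.imwrite('pics/w15b.png',cv2.resize(a[170:362],None,fx=1.5,fy=1.5,interpolation=cv2.INTER_CUBIC)[:,:,::-1])
E
```

```text
18.375 [ 0.51980002  0.22474047 -0.01662429] [0.04671793 0.27919354 0.14951293] 0.04989356532594619
```

View pics/w15b.png

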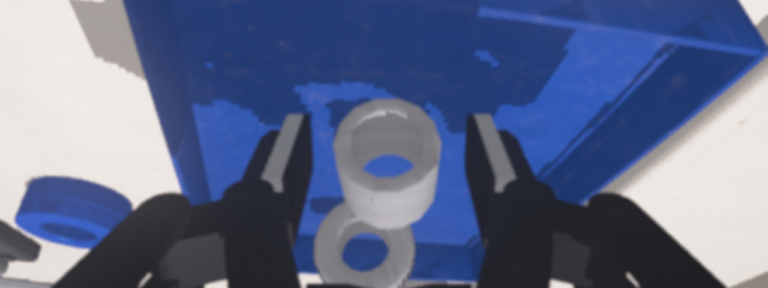

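The sleeve lies in the tray with the collar behind it. Retracting and returning for the ring.

Call:
move_arm(plan=[-0.015, -0.002, 0.026, 0, 0, 0, 0.05, -0.015, -0.003, 0.035, 0, 0, 0, 0.055, -0.01, -0.01, 0.04, 0, 0, 0, 0.075, 0.0, -0.045, 0.04, 0, 0, 0, 0.085, 0.02, -0.055, 0.03, 0, 0, 0, 0.085, 0.02, -0.05, 0.01, 0, 0, 0, 0.085, 0.02, -0.05, 0, 0, 0, 0, 0.085, 0.01, -0.035, 0, 0, 0, 0, 0.085])

```text
t: 19.42
tool_pos: [0.5459, -0.0213, 0.1646]
orientation: [-90.3, 59.3, 9.1]
wrist_force: [0.2, 0.7, 0.7]
grip_width: 0.085
```

```bash
python3 - <<'E'
from h import *
p,R,o=cur();print(o['t'],p,o['orientation'],o['joint_positions'],o['wrist_force'],o['grip_width'])
g=np.array([.6339,-.0221,.1075]);R2=want(31,9.1,1)
togo(g-.09*R2[:,0],R2,pz=.043)
togo(g,R2,pz=.043)
snap('wrist','w16')
M=load('w16');a=M['im'];cv2.imwrite('pics/w16b.png',cv2.resize(a,None,fx=1.5,fy=1.5,interpolation=cv2.INTER_CUBIC)[:,:,::-1])
y=np.radians(9.1);o=np.array([.625,-.0235,0]);c=np.array([[np.cos(y),-np.sin(y),0],[np.sin(y),np.cos(y),0],[0,0,1]])
for n,q in dict(tiptop=(-.072,0,.1195),ringTF=(.002,0,.1315),ringTB=(.02,0,.1315),ringL=(.002,.024,.1075),ringR=(.002,-.024,.1075)).items():
    print(n,((proj(M,o+c@np.array(q)))*1.5).round(0))
E
```

```text
19.425 [ 0.54586442 -0.02125093  0.16462602] [-90.28766887  59.27587717   9.05770246] [ 45.31399658  24.16406931 -56.81269613 130.56923472  79.3675074
  17.43198198  21.9790414 ] [0.15196738 0.74236747 0.70041075] 0.0850332546150297
d [ 0.0641 -0.0047 -0.0168] rv/5 [ 0.038 -0.05  -0.041] deg 0.4
d [ 0.1099  0.0027 -0.094 ] rv/5 [ 0.038 -0.05  -0.041] deg 0.4
tiptop [358. 277.]
ringTF [363. 382.]
ringTB [364. 398.]
ringL [406. 347.]
ringR [324. 346.]
```

View pics/w16b.png

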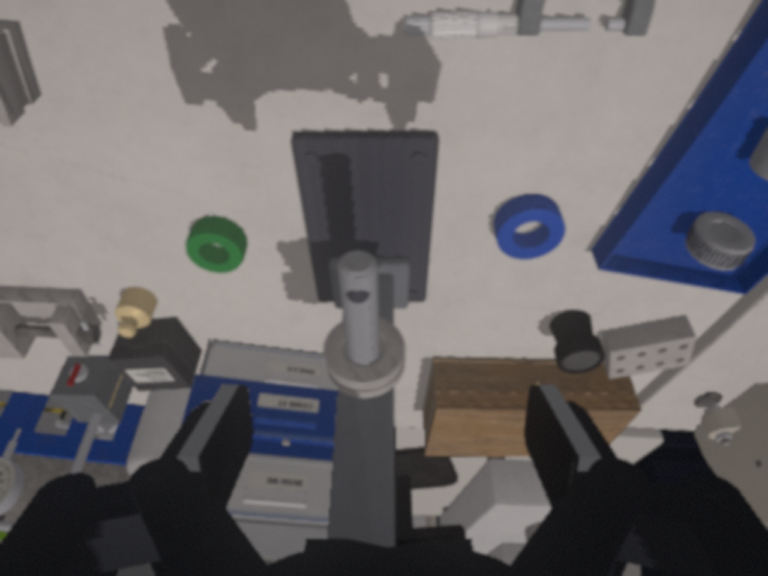

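The ring is where predicted (silhouette 326–405, front top edge at row 383). Going in along the leaned axis.

Call:
move_arm(plan=[0.016, -0.001, -0.004, 0.01, -0.02, -0.01, 0.085, 0.016, -0.001, -0.004, 0.01, -0.01, -0.01, 0.085, 0.016, -0.001, -0.004, 0.01, -0.01, -0.01, 0.085, 0.016, -0.001, -0.004, 0, 0, 0, 0.085, 0.011, 0.002, -0.019, 0, 0, 0, 0.085, 0.011, 0.002, -0.019, 0, 0, 0, 0.085, 0, 0, 0, 0, 0, 0, 0.085])

```text
t: 20.35
tool_pos: [0.6396, -0.0221, 0.1069]
orientation: [-90.1, 59.1, 9.1]
wrist_force: [-0.7, -0.8, 0.3]
grip_width: 0.0854
```

```bash
python3 - <<'E'
from h import *
p,R,o=cur();print(o['t'],p,o['orientation'],o['joint_positions'],o['wrist_force'],o['grip_width'])
g=np.array([.6339,-.0221,.1075]);R2=want(31,9.1,1)
togo(g,R2,pz=.043)
snap('wrist','w17')
M=load('w17');a=M['im'];cv2.imwrite('pics/w17b.png',cv2.resize(a,None,fx=1.5,fy=1.5,interpolation=cv2.INTER_CUBIC)[:,:,::-1])
E
```

```text
20.35 [ 0.63958886 -0.02213788  0.10690437] [-90.05127496  59.09531074   9.06976744] [ 36.92281312  37.82516245 -50.71095344 120.57851695  91.55957702
  23.0549118   15.42807064] [-0.72075607 -0.7526762   0.34810925] 0.08536400703417155
d [ 0.0162  0.0035 -0.0363] rv/5 [ 0.008 -0.018 -0.003] deg 0.1
```

View pics/w17b.png

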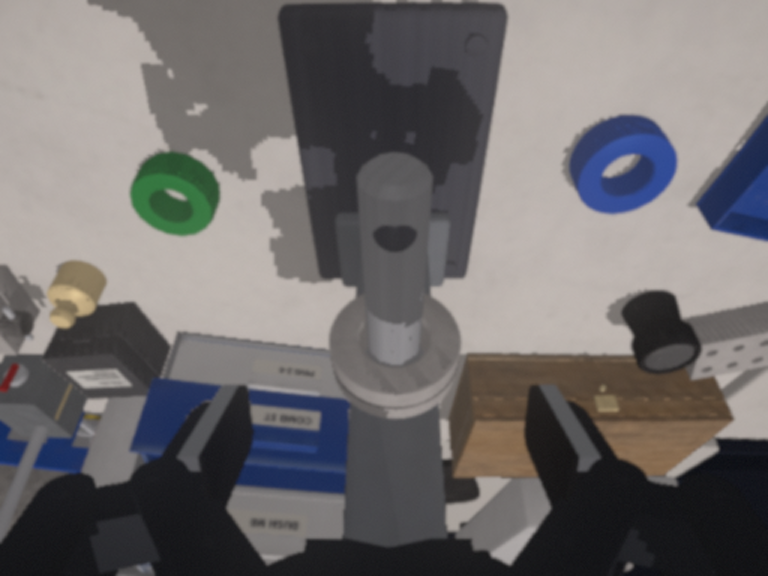

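Call:
move_arm(plan=[0.008, 0.002, -0.018, 0, 0, 0, 0.085, 0.008, 0.002, -0.018, 0, 0, 0, 0.085, 0, 0, 0, 0, 0, 0, 0.085])

```text
t: 20.78
tool_pos: [0.6562, -0.0179, 0.0734]
orientation: [-90.2, 59.0, 9.0]
wrist_force: [-0.8, 0.1, 0.7]
grip_width: 0.0853
```

```bash
python3 - <<'E'
from h import *
p,R,o=cur();print(o['t'],p,o['orientation'],o['joint_positions'],o['wrist_force'],o['grip_width'])
g=np.array([.6339,-.0221,.1075]);R2=want(31,9.1,1)
togo(g,R2,pz=.043)
E
```

```text
20.775 [ 0.65622205 -0.01794451  0.0734392 ] [-90.22613355  58.9596688    8.95854028] [ 35.28054316  43.02000768 -50.12140275 119.17970525  99.98838021
  25.57895835   9.12827475] [-0.7621309   0.1434173   0.66712058] 0.08528077386641227
d [-0.0005 -0.0007 -0.0028] rv/5 [ 0.022  0.012 -0.01 ] deg 0.1
```

Call:
move_arm(plan=[0, 0, -0.0025, 0, 0, 0, 0.085, 0, 0, 0, 0, 0, 0, 0.04, 0, 0, 0, 0, 0, 0, 0.04, 0, 0, 0, 0, 0, 0, 0.04, 0, 0, 0, 0, 0, 0, 0.04, 0, 0, 0, 0, 0, 0, 0.04], squeeze=50)

```text
t: 21.52
tool_pos: [0.656, -0.0185, 0.0739]
orientation: [-90.4, 58.9, 8.8]
wrist_force: [0.4, -0.1, -1.4]
grip_width: 0.0459
```

```bash
python3 - <<'E'
from h import *
p,R,o=cur();print(o['t'],p,o['orientation'],o['wrist_force'],o['torque'],o['grip_width'])
snap('wrist','w18')
M=load('w18');a=M['im'];cv2.imwrite('pics/w18b.png',cv2.resize(a[150:342],None,fx=1.5,fy=1.5,interpolation=cv2.INTER_CUBIC)[:,:,::-1])
E
```

```text
21.525 [ 0.65595415 -0.0185219   0.07389616] [-90.43125224  58.85423207   8.78199491] [ 0.44305708 -0.07959786 -1.37382746] [-0.13847293  0.68713498 -0.03466364] 0.045915616639141926
```

View pics/w18b.png

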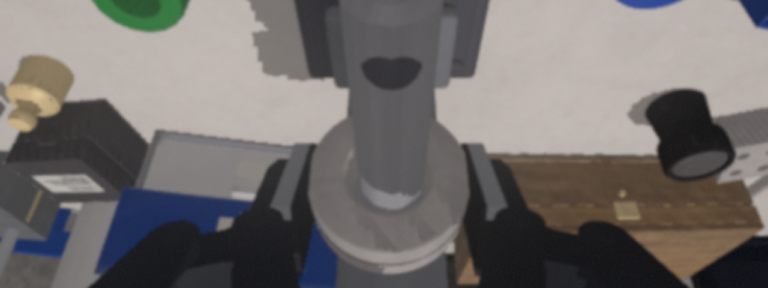

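The ring is gripped at its full width (45.9 mm reading), but slightly shallow. I'll re-grip about 4 mm deeper.

Call:
move_arm(plan=[0, 0, 0, 0, 0, 0, 0.058, 0, 0, 0, 0, 0, 0, 0.058, 0.002, 0.0003, -0.0045, 0.04, 0.0, 0.05, 0.058, 0, 0, 0, 0, 0, 0, 0.058, 0, 0, 0, 0, 0, 0, 0.04, 0, 0, 0, 0, 0, 0, 0.04, 0, 0, 0, 0, 0, 0, 0.04], squeeze=60)

```text
t: 22.45
tool_pos: [0.6582, -0.0182, 0.0694]
orientation: [-90.0, 58.8, 9.4]
wrist_force: [-1.3, -0.5, 1.1]
grip_width: 0.0456
```

```bash
python3 - <<'E'
from h import *
p,R,o=cur();print(o['t'],p,o['orientation'],o['wrist_force'],o['torque'],o['grip_width'])
E
```

```text
22.45 [ 0.65822394 -0.01815415  0.06943832] [-90.03058089  58.79163649   9.38769701] [-1.27657295 -0.51574556  1.11674911] [-7.28042301e-02  6.44836804e-01 -4.16802573e-04] 0.04560421620841586
```

Call:
move_arm(plan=[-0.006, -0.001, 0.001, 0, 0, 0, 0.04, -0.0108, -0.0017, 0, 0, 0, 0, 0.04, -0.0108, -0.0017, 0, 0, 0, 0, 0.04, -0.0108, -0.0017, 0, 0, 0, 0, 0.04, -0.0108, -0.0017, 0, 0, 0, 0, 0.04])

```text
t: 23.08
tool_pos: [0.6051, -0.0265, 0.07]
orientation: [-90.0, 58.8, 9.4]
wrist_force: [0.1, 0.1, -2.5]
grip_width: 0.0458
```

```bash
python3 - <<'E'
from h import *
p,R,o=cur();print(o['t'],p,o['orientation'],o['joint_positions'],o['wrist_force'],o['torque'],o['grip_width'])
y=np.radians(9.1);o=np.array([.625,-.0235,0]);print('stand frame of tcp',(p-o)@np.array([np.cos(y),np.sin(y),0]),(p-o)@np.array([-np.sin(y),np.cos(y),0]))
E
```

```text
23.075 [ 0.60512545 -0.02646741  0.07002578] [-90.01537968  58.84302105   9.4070079 ] [ 40.24597531  42.22772611 -53.81447846 126.19427313 108.59841206
  27.08807942   1.08286913] [ 0.08446864  0.1190407  -2.46191858] [-0.13048662  0.74399838  0.03862875] 0.04577754812716277
stand frame of tcp -0.020093727617010067 0.00021325895970948834
```

Call:
move_arm(plan=[-0.0108, -0.0017, 0, 0, 0, 0, 0.04, -0.0108, -0.0017, 0, 0, 0, 0, 0.04, -0.0108, -0.0017, 0, 0, 0, 0, 0.04, -0.0108, -0.0017, 0, 0, 0, 0, 0.04, -0.0108, -0.0017, 0, 0, 0, 0, 0.04, -0.0108, -0.0017, 0, 0, 0, 0, 0.04, 0, 0, 0, 0, 0, 0, 0.04])

```text
t: 23.95
tool_pos: [0.535, -0.0378, 0.0701]
orientation: [-90.0, 58.9, 9.4]
wrist_force: [0.0, 0.1, -1.5]
grip_width: 0.0459
```

```bash
python3 - <<'E'
from h import *
p,R,o=cur();print(o['t'],p,o['orientation'],o['joint_positions'],o['wrist_force'],o['torque'],o['grip_width'])
y=np.radians(9.1);o=np.array([.625,-.0235,0]);print('stand frame of tcp',(p-o)@np.array([np.cos(y),np.sin(y),0]),(p-o)@np.array([-np.sin(y),np.cos(y),0]))
snap('wrist','w19')
M=load('w19');a=M['im'];cv2.imwrite('pics/w19b.png',cv2.resize(a,None,fx=1.5,fy=1.5,interpolation=cv2.INTER_CUBIC)[:,:,::-1])
E
```

```text
23.95 [ 0.53496532 -0.03777769  0.0700757 ] [-90.0193766   58.85265812   9.38297112] [ 47.29726454  41.08940437 -59.30153261 135.33422956 116.62356666
  30.01171255  -6.82081452] [ 0.0215223   0.1007575  -1.53964954] [-0.12492167  0.72940115 -0.05996713] 0.04590005639314989
stand frame of tcp -0.09115961742959502 0.0001417202491655633
```

View pics/w19b.png

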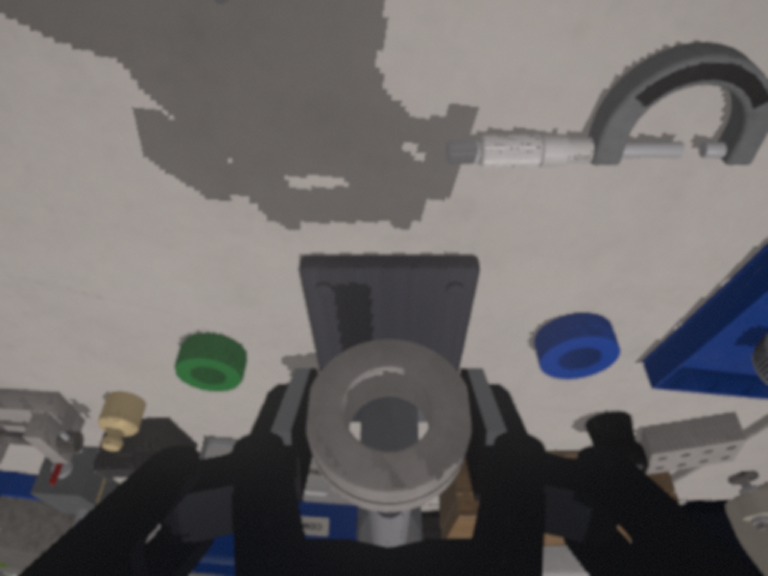

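The ring is off (bore seen clear of the bar end). Moving over toward the V-block, high, to look at it.

Call:
move_arm(plan=[0, -0.01, 0.03, 0, 0, 0, 0.04, 0, -0.03, 0.03, 0, 0, -0.2, 0.04, 0, -0.04, 0.015, 0, 0, -0.3, 0.04, 0, -0.045, 0.01, 0, 0, -0.3, 0.04, 0, -0.045, 0, 0, 0, -0.3, 0.04, 0, -0.035, 0, 0, 0, -0.3, 0.04, 0, -0.015, 0, 0, 0, -0.3, 0.04, 0, 0, 0, 0, 0, 0, 0.04])

```text
t: 25.0
tool_pos: [0.5375, -0.2346, 0.1494]
orientation: [-90.2, 58.9, 1.5]
wrist_force: [0.6, -0.3, -1.7]
grip_width: 0.0457
```

```bash
python3 - <<'E'
from h import *
p,R,o=cur();print(o['t'],p,o['orientation'],o['joint_positions'],o['wrist_force'],o['grip_width'])
snap('wrist','w20')
M=load('w20');a=M['im'];cv2.imwrite('pics/w20b.png',cv2.resize(a,None,fx=1.5,fy=1.5,interpolation=cv2.INTER_CUBIC)[:,:,::-1])
E
```

```text
25.0 [ 0.53749593 -0.23462754  0.1493609 ] [-90.2193432   58.92930021   1.54109795] [ 70.33228498  32.24212531 -57.32962196 123.71230642  61.98488879
  15.3851729   58.79532996] [ 0.56939191 -0.33130907 -1.66421362] 0.04568759585378871
```

View pics/w20b.png

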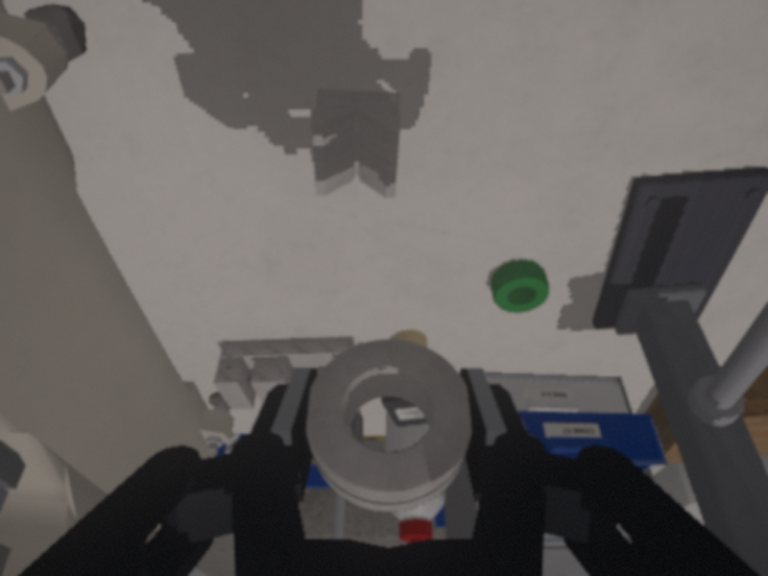

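```bash
python3 - <<'E'
from h import *
a=load('w20')['im'][50:140,195:285]
cv2.imwrite('pics/zw20.png',cv2.resize(a,None,fx=6.5,fy=6.5,interpolation=cv2.INTER_CUBIC)[:,:,::-1])
E
```

```text
(no output)
```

View pics/zw20.png

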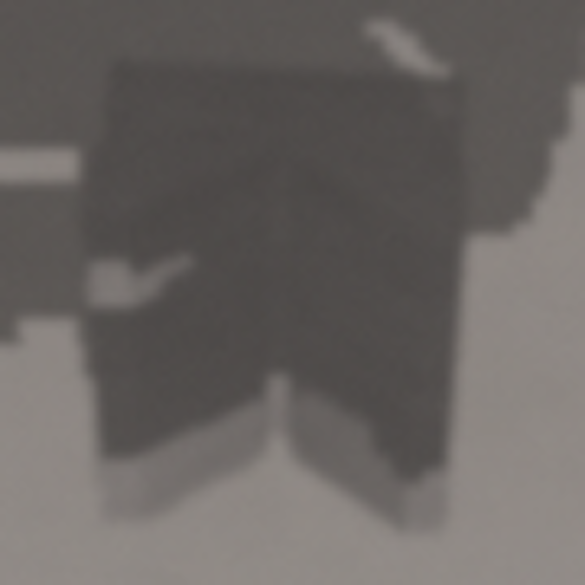

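```bash
python3 - <<'E'
from h import *
M=load('w20')
f=lambda u,v,z: onz(M,(195+u/6.5-.42,50+v/6.5-.42),z).round(4)
print('back top L,R',f(104,522,.036),f(444,532,.036)); print('groove edges',f(145,520,.036),f(404,530,.036))
print('front bottom L,R',f(112,65,0),f(460,75,0))
print('front top L,R?',f(85,225,.036),f(468,235,.036))
print('apex back',f(278,450,.019),f(278,450,.017),'apex front',f(280,160,.019))
T=load('t8') 
E
```

```text
back top L,R [ 0.5526 -0.2759  0.036 ] [ 0.5531 -0.2321  0.036 ]
groove edges [ 0.5522 -0.2706  0.036 ] [ 0.5529 -0.2372  0.036 ]
front bottom L,R [ 0.5086 -0.2751  0.    ] [ 0.5089 -0.2315  0.    ]
front top L,R? [ 0.5096 -0.2747  0.036 ] [ 0.5098 -0.231   0.036 ]
apex back [ 0.5534 -0.2543  0.019 ] [ 0.5549 -0.2544  0.017 ] apex front [ 0.5106 -0.2532  0.019 ]
```

```bash
python3 - <<'E'
from h import *
M=load('w20'); p=np.array([.53749593,-.23462754,.1493609]);th=np.radians(1.3)
ex=np.array([np.cos(th),np.sin(th),0]);ey=np.array([-np.sin(th),np.cos(th),0]);ez=np.array([0,0,1])
c=p-ex*.023+ez*.0376
for s,n in((-.009,'front'),(.009,'back')):
  for a in(0,90,180,270):
    a=np.radians(a); X=[c+s*ex+r*(np.cos(a)*ey+np.sin(a)*ez) for r in(.024,.012)]
    print(n,[(proj(M,x)*1.5).round(0).tolist() for x in X])
a=M['im'][215:350,190:330]
cv2.imwrite('pics/zr20.png',cv2.resize(a,None,fx=4.5,fy=4.5,interpolation=cv2.INTER_CUBIC)[:,:,::-1])
E
```

```text
front [[477.0, 404.0], [435.0, 404.0]]
front [[393.0, 488.0], [393.0, 444.0]]
front [[309.0, 403.0], [351.0, 403.0]]
front [[393.0, 335.0], [393.0, 367.0]]
back [[468.0, 430.0], [430.0, 430.0]]
back [[392.0, 508.0], [392.0, 467.0]]
back [[316.0, 429.0], [354.0, 430.0]]
back [[392.0, 365.0], [392.0, 396.0]]
```

View pics/zr20.png

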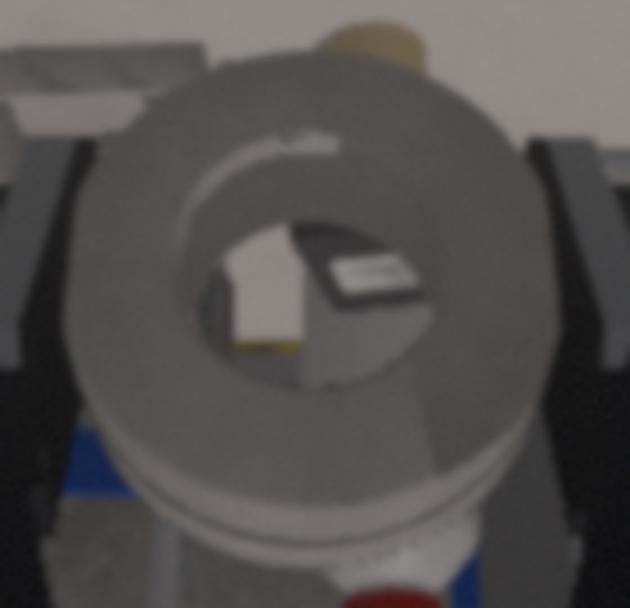

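The block's corners measure 43.8 mm wide, with a groove 33.4 mm wide. Its centre is (0.531, -0.2537) and its yaw about -1°. The held ring is near (0.5145, -0.2355, 0.187). Moving over the groove and lowering.

Call:
move_arm(plan=[0.006, -0.007, -0.015, 0, 0, -0.15, 0.04, 0.006, -0.007, -0.02, 0, 0, -0.15, 0.04, 0.004, -0.005, -0.025, 0, 0, -0.15, 0.04, 0, 0, -0.025, 0, 0, 0, 0.04, 0, 0, -0.02, 0, 0, 0, 0.04, 0, 0, 0, 0, 0, 0, 0.04])

```text
t: 25.8
tool_pos: [0.5562, -0.2418, 0.048]
orientation: [-90.3, 58.8, 0.3]
wrist_force: [-0.3, 1.1, -0.6]
grip_width: 0.0455
```

```bash
python3 - <<'E'
from h import *
p,R,o=cur();print(o['t'],p,o['orientation'],o['joint_positions'],o['wrist_force'],o['grip_width'])
th=np.radians(o['orientation'][2]-.3);ex=np.array([np.cos(th),np.sin(th),0])
print('ring',p-.023*ex+[0,0,.0376])
snap('wrist','w21')
M=load('w21');a=M['im'];cv2.imwrite('pics/w21b.png',cv2.resize(a,None,fx=1.5,fy=1.5,interpolation=cv2.INTER_CUBIC)[:,:,::-1])
E
```

```text
25.8 [ 0.55617318 -0.24179719  0.04800089] [-90.33254437  58.81845928   0.31088352] [ 63.25624954  44.86673825 -50.46740913 124.22606368 110.15258754
  18.403031    15.17129427] [-0.31667345  1.09806116 -0.64777181] 0.045545259817281816
ring [ 0.53317319 -0.24180156  0.08560089]
```

View pics/w21b.png

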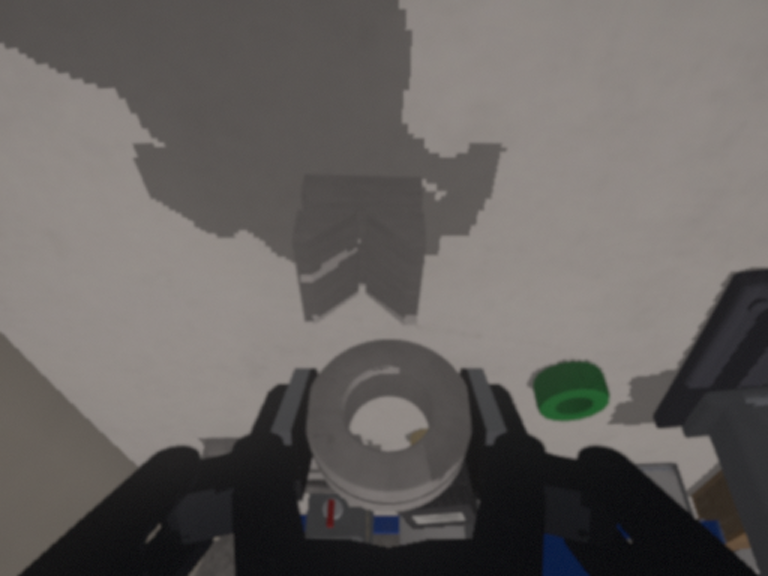

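```bash
python3 - <<'E'
from h import *
a=load('w21')['im'][105:225,185:295]
cv2.imwrite('pics/zw21.png',cv2.resize(a,None,fx=5,fy=5,interpolation=cv2.INTER_CUBIC)[:,:,::-1])
E
```

```text
(no output)
```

View pics/zw21.png

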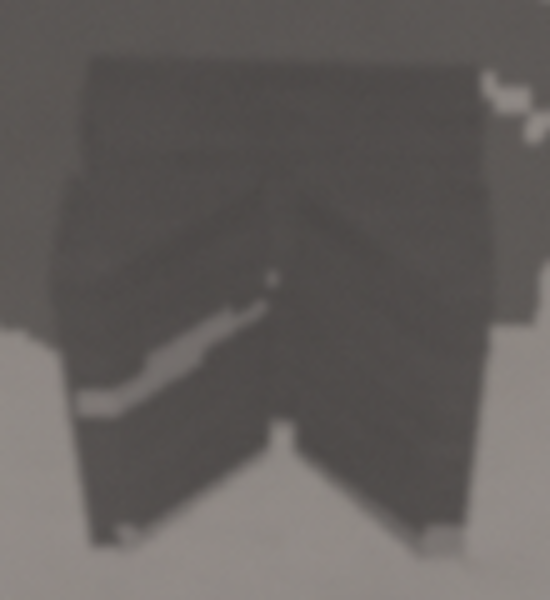

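```bash
python3 - <<'E'
from h import *
M=load('w21')
f=lambda u,v,z: onz(M,(185+u/5-.4,105+v/5-.4),z).round(4)
print('back top L,R',f(90,547,.036),f(463,556,.036)); print('groove',f(135,548,.036),f(420,556,.036))
print('front bottom L,R',f(90,60,0),f(482,67,0))
p=np.array([.55617318,-.24179719,.04800089])
c=p+[-.023,0,.0376]
for q in((-.009,.024,0),(-.009,-.024,0),(-.009,0,.024),(-.009,0,-.024)): print((proj(M,c+q)*1.5).round(0))
E
```

```text
back top L,R [ 0.552  -0.2763  0.036 ] [ 0.5532 -0.2321  0.036 ]
groove [ 0.5521 -0.2709  0.036 ] [ 0.5532 -0.2372  0.036 ]
front bottom L,R [ 0.5087 -0.2752  0.    ] [ 0.5093 -0.231   0.    ]
[477. 404.]
[309. 403.]
[393. 488.]
[393. 335.]
```

Call:
move_arm(plan=[-0.001, -0.006, -0.004, 0, 0, -0.15, 0.04, -0.001, -0.006, -0.007, 0, 0, -0.15, 0.04, 0, 0, -0.008, 0, 0, 0, 0.04, 0, 0, 0, 0, 0, 0, 0.04])

```text
t: 26.35
tool_pos: [0.5552, -0.2549, 0.031]
orientation: [-90.8, 58.7, -1.6]
wrist_force: [-0.4, 0.8, -1.1]
grip_width: 0.0458
```

```bash
cat > rep.py <<'E'
from h import *
p,R,o=cur();print(o['t'],p,o['orientation'],o['joint_positions'],o['wrist_force'],o['grip_width'])
th=np.radians(o['orientation'][2]-.3);ex=np.array([np.cos(th),np.sin(th),0])
print('ring',p-.023*ex+[0,0,.0376])
E
python3 rep.py
```

```text
26.35 [ 0.55521415 -0.25489112  0.03096294] [-90.75193949  58.69562126  -1.56803627] [ 64.88487106  48.16453317 -51.74544418 123.94336849 113.98371764
  21.48680168  12.85642583] [-0.42927411  0.75723848 -1.09432775] 0.04581340015489034
ring [ 0.53222637 -0.25414138  0.06856294]
```

Call:
move_arm(plan=[-0.0005, 0.0008, -0.005, 0, 0, 0, 0.04, 0, 0, -0.005, 0, 0, 0, 0.04, 0, 0, -0.002, 0, 0, 0, 0.04, 0, 0, 0, 0, 0, 0, 0.04])

```text
t: 26.85
tool_pos: [0.5547, -0.2539, 0.0181]
orientation: [-90.7, 58.7, -1.5]
wrist_force: [-0.8, 0.2, -2.8]
grip_width: 0.0458
```

```bash
python3 rep.py; python3 - <<'E'
from h import *
snap('wrist','w22')
M=load('w22');a=M['im'];cv2.imwrite('pics/w22b.png',cv2.resize(a,None,fx=1.5,fy=1.5,interpolation=cv2.INTER_CUBIC)[:,:,::-1])
E
```

```text
26.85 [ 0.55467445 -0.25385964  0.01810607] [-90.70628655  58.69755063  -1.52278636] [ 65.35228751  50.4556445  -52.55693941 124.08193242 116.52684162
  23.40877774  11.60642455] [-0.75357848  0.22674576 -2.75993311] 0.04575382452624132
ring [ 0.53168609 -0.25312805  0.05570607]
```

View pics/w22b.png

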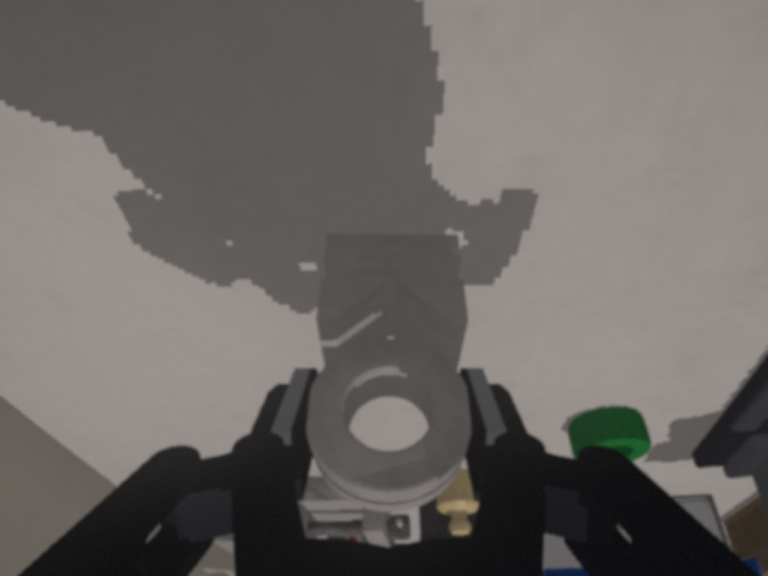

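The ring sits over the groove: block midline about column 392, ring about 389, so about 1 mm to correct. Lowering finely.

Call:
move_arm(plan=[0, 0.0006, -0.0012, 0, 0, 0, 0.04, 0, 0, -0.001, 0, 0, 0, 0.04, 0, 0, 0, 0, 0, 0, 0.04])

```text
t: 27.28
tool_pos: [0.5549, -0.2533, 0.0162]
orientation: [-90.8, 58.7, -1.6]
wrist_force: [0.1, -0.5, -1.5]
grip_width: 0.0455
```

Call:
move_arm(plan=[0, 0, -0.001, 0, 0, 0, 0.04, 0, 0, 0, 0, 0, 0, 0.04])

```text
t: 27.52
tool_pos: [0.5549, -0.2534, 0.0152]
orientation: [-90.8, 58.7, -1.6]
wrist_force: [0.2, -0.3, -1.7]
grip_width: 0.0456
```

Call:
move_arm(plan=[0, 0, -0.001, 0, 0, 0, 0.04, 0, 0, 0, 0, 0, 0, 0.04])

```text
t: 27.78
tool_pos: [0.5549, -0.2533, 0.0142]
orientation: [-90.8, 58.7, -1.6]
wrist_force: [-0.2, 0.1, -2.0]
grip_width: 0.0455
```

Call:
move_arm(plan=[0, 0, -0.0007, 0, 0, 0, 0.04, 0, 0, 0, 0, 0, 0, 0.04])

```text
t: 28.02
tool_pos: [0.5551, -0.2531, 0.0136]
orientation: [-90.8, 58.6, -1.5]
wrist_force: [-1.3, 0.6, -0.5]
grip_width: 0.0458
```

Call:
move_arm(plan=[0, 0, -0.0005, 0, 0, 0, 0.04, 0, 0, 0, 0, 0, 0, 0.04])

```text
t: 28.28
tool_pos: [0.5553, -0.2528, 0.0134]
orientation: [-90.8, 58.6, -1.5]
wrist_force: [-0.9, 1.1, 1.4]
grip_width: 0.0455
```

The force turned upward, so the ring is carried by the groove. Releasing slowly.

Call:
move_arm(plan=[0, 0, 0, 0, 0, 0, 0.047, 0, 0, 0, 0, 0, 0, 0.049, 0, 0, 0, 0, 0, 0, 0.052, 0, 0, 0, 0, 0, 0, 0.06, 0, 0, 0, 0, 0, 0, 0.066])

```text
t: 28.9
tool_pos: [0.5553, -0.2534, 0.0132]
orientation: [-90.8, 58.6, -1.6]
wrist_force: [-0.1, 0.3, 0.8]
grip_width: 0.0657
```

```bash
python3 rep.py; python3 - <<'E'
from h import *
snap('wrist','w23')
M=load('w23');a=M['im'];cv2.imwrite('pics/w23b.png',cv2.resize(a,None,fx=1.5,fy=1.5,interpolation=cv2.INTER_CUBIC)[:,:,::-1])
E
```

```text
28.9 [ 0.5552617  -0.25336684  0.01322405] [-90.80690124  58.62924498  -1.58475484] [ 65.47568377  51.39003243 -52.88319674 124.09789912 117.57758494
  24.24123584  11.11114479] [-0.14699963  0.2713197   0.78626824] 0.06566890458006644
ring [ 0.53227414 -0.25261039  0.05082405]
```

View pics/w23b.png

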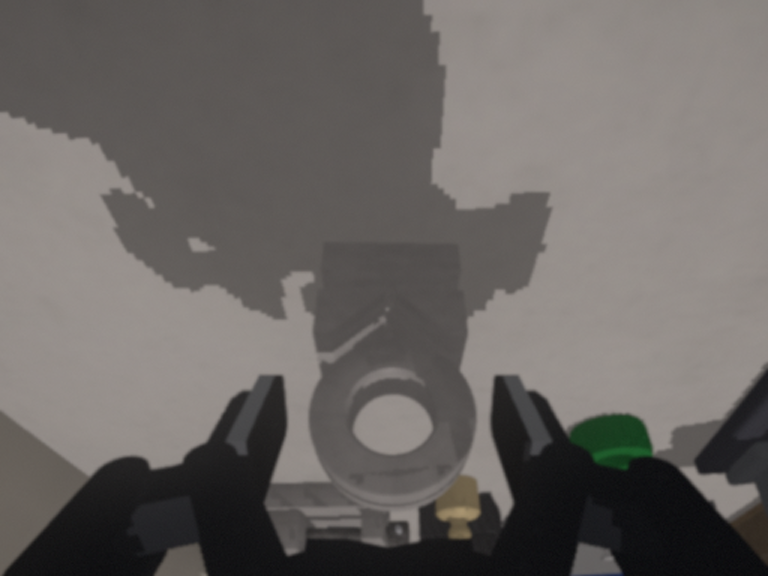

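The ring stands in the groove (ring midline 392, block midline about 390) and the fingers are clear. Retracting along the tool axis.

Call:
move_arm(plan=[-0.0104, 0.0003, 0.017, 0, 0, 0, 0.075, -0.0156, 0.0004, 0.0256, 0, 0, 0, 0.075, -0.0156, 0.0004, 0.0256, 0, 0, 0, 0.075, -0.0156, 0.0004, 0.0256, 0, 0, 0, 0.075, 0, 0, 0.04, 0, 0, 0, 0.075, 0, 0, 0, 0, 0, 0, 0.075])

```text
t: 29.7
tool_pos: [0.497, -0.2549, 0.1282]
orientation: [-91.5, 58.5, -2.5]
wrist_force: [-0.0, 0.8, -0.5]
grip_width: 0.075
```

```bash
python3 rep.py; python3 - <<'E'
from h import *
for n in('wrist','top','side'): snap(n,n+'24')
M=load('wrist24');a=M['im'];cv2.imwrite('pics/w24b.png',cv2.resize(a,None,fx=1.5,fy=1.5,interpolation=cv2.INTER_CUBIC)[:,:,::-1])
for n in('top24','side24'):
    cv2.imwrite(f'pics/{n}b.png',cv2.resize(load(n)['im'][130:340,100:420],None,fx=2.4,fy=2.4,interpolation=cv2.INTER_CUBIC)[:,:,::-1])
E
```

```text
29.7 [ 0.49703013 -0.25487078  0.12821381] [-91.4884377   58.54022035  -2.54382398] [ 71.73457531  31.18607903 -53.18518605 128.77072156  82.658949
  10.94222726  38.66493473] [-0.00196221  0.80268763 -0.50336237] 0.07500330235087813
ring [ 0.47405846 -0.25372966  0.16581381]
```

View pics/w24b.png

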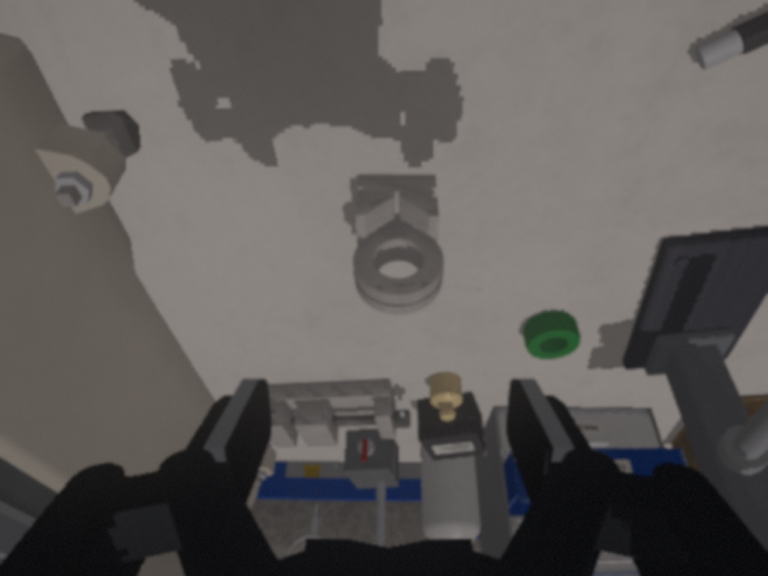

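View pics/top24b.png

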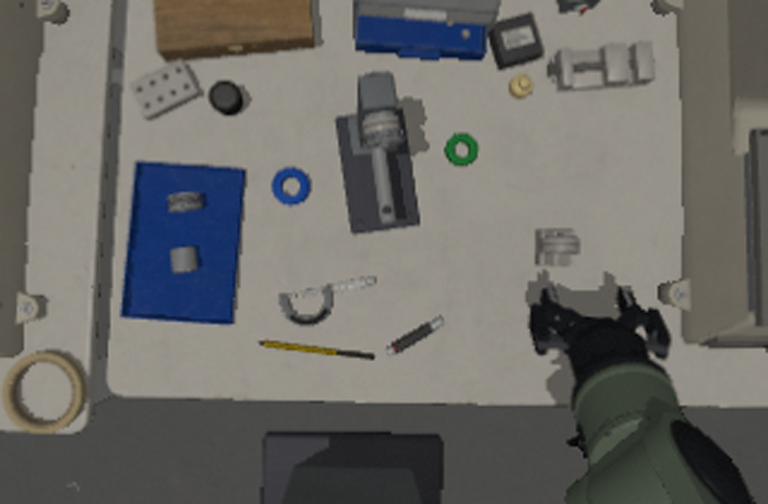

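View pics/side24b.png

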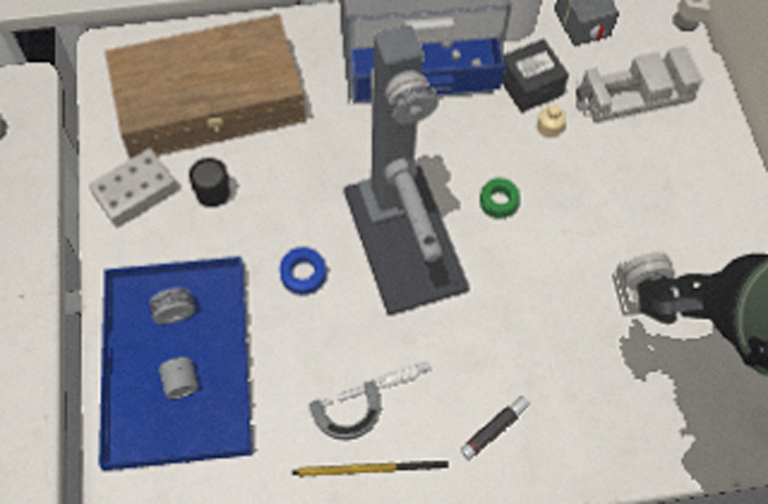

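Collar and sleeve lie in the tray, the ring stands in the V-block, and nothing behind has moved. I'll check the ring's pose numerically.

```bash
python3 - <<'E'
from h import *
M=load('wrist24');th=np.radians(-1.1)
ex=np.array([np.cos(th),np.sin(th),0]);ey=np.array([-np.sin(th),np.cos(th),0]);ez=np.array([0,0,1])
c=np.array([.531,-.2537,.052]); B=np.array([215,105])
for s in(-.009,.009):
  print(s,[((proj(M,c+s*ex+.024*v)-B)*6).round(0).tolist() for v in(ey,-ey,ez,-ez)],'bore',[((proj(M,c+s*ex+.012*v)-B)*6).round(0).tolist() for v in(ey,-ey,ez,-ez)])
print('block front bottom',[((proj(M,np.array([.531,-.2537,0])-.0225*ex+q*ey)-B)*6).round(0).tolist() for q in(.022,-.022)])
a=M['im'][105:215,215:315]
cv2.imwrite('pics/zw24.png',cv2.resize(a,None,fx=6,fy=6,interpolation=cv2.INTER_CUBIC)[:,:,::-1])
E
```

```text
-0.009 [[478.0, 393.0], [111.0, 390.0], [293.0, 532.0], [294.0, 267.0]] bore [[386.0, 392.0], [202.0, 391.0], [294.0, 460.0], [294.0, 327.0]]
0.009 [[467.0, 484.0], [119.0, 481.0], [292.0, 621.0], [293.0, 359.0]] bore [[380.0, 483.0], [206.0, 482.0], [293.0, 550.0], [293.0, 419.0]]
block front bottom [[449.0, 65.0], [142.0, 64.0]]
```

View pics/zw24.png

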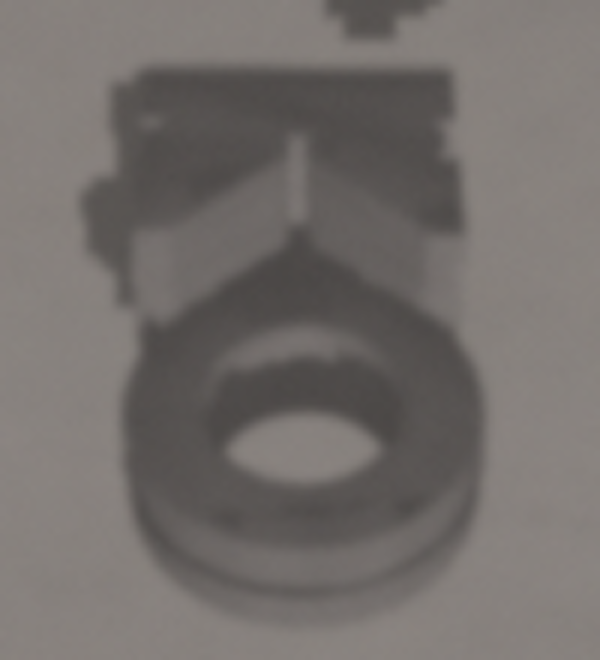

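```bash
python3 - <<'E'
from h import *
M=load('w23');th=np.radians(-1.1)
ex=np.array([np.cos(th),np.sin(th),0]);ey=np.array([-np.sin(th),np.cos(th),0]);ez=np.array([0,0,1])
c=np.array([.531,-.2537,.052]); B=np.array([195,150])
for s in(-.009,.009):
  print(s,[((proj(M,c+s*ex+.024*v)-B)*4.5).round(0).tolist() for v in(ey,-ey,ez,-ez)],'bore',[((proj(M,c+s*ex+.012*v)-B)*4.5).round(0).tolist() for v in(ey,-ey,ez,-ez)])
print('block front bottom',[((proj(M,np.array([.531,-.2537,0])-.0225*ex+q*ey)-B)*4.5).round(0).tolist() for q in(.022,-.022)])
print('block back top',[((proj(M,np.array([.531,-.2537,.036])-.0225*ex+q*ey)-B)*4.5).round(0).tolist() for q in(.022,-.022)])
a=M['im'][150:345,195:325]
cv2.imwrite('pics/zw23.png',cv2.resize(cv2.convertScaleAbs(a,alpha=1.5),None,fx=4.5,fy=4.5,interpolation=cv2.INTER_CUBIC)[:600,:,::-1])
cv2.imwrite('pics/zw23.png',cv2.resize(cv2.convertScaleAbs(a[60:],alpha=1.5),None,fx=4.5,fy=4.5,interpolation=cv2.INTER_CUBIC)[:600,:,::-1])
E
```

```text
-0.009 [[544.0, 544.0], [35.0, 540.0], [288.0, 801.0], [291.0, 332.0]] bore [[417.0, 543.0], [162.0, 542.0], [289.0, 665.0], [290.0, 432.0]]
0.009 [[520.0, 622.0], [58.0, 619.0], [287.0, 860.0], [290.0, 422.0]] bore [[404.0, 622.0], [173.0, 621.0], [288.0, 735.0], [289.0, 518.0]]
block front bottom [[494.0, 52.0], [92.0, 49.0]]
block back top [[526.0, 322.0], [57.0, 319.0]]
```

View pics/zw23.png

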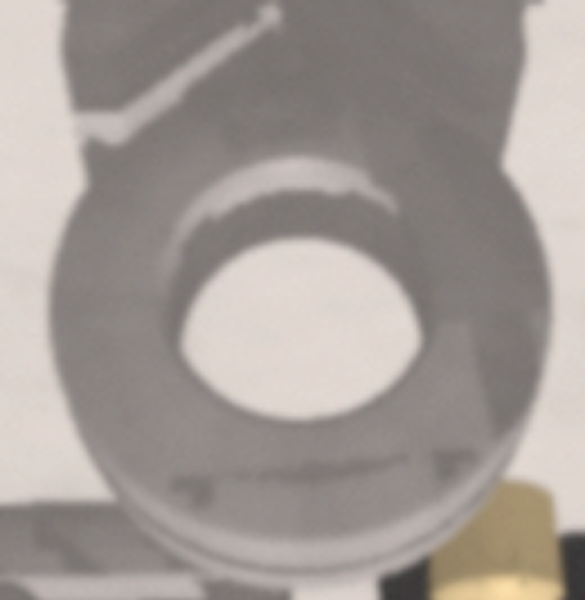

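```bash
python3 - <<'E'
from h import *
a=onz(load('top0'),(0,0),0)
def cen(fn,lo,hs):
    d=load(fn);h=cv2.cvtColor(d['im'],cv2.COLOR_RGB2HSV);return None
for r in((185,160,205,180),(310,160,325,174),(155,155,185,182)):
    x0,y0,x1,y1=r;A=load('top0')['im'][y0:y1,x0:x1].astype(int);B=load('top24')['im'][y0:y1,x0:x1].astype(int);print(np.abs(A-B).mean().round(2))
print(arm.finish_job())
E
```

```text
3.69
4.75
4.56
the job is handed in; nothing more can be done
None
```

I handed the job in at about 30 s of the 64 s allowed. The collar and sleeve lie in the tray, and the setting ring stands in the V-block's groove, released.

**What happened**
- **Collar grip:** the first grip was too shallow and closed on the collar's upper part. I re-gripped about 30 mm deeper, because the pad tips turned out to lie roughly 30 mm behind where the given TCP puts them.
- **Collar and sleeve:** both came straight off the bar, the collar over the ball. While lowering the collar into the tray, the wrist force rose to about 67 N for a moment (limit 120 N). I could not tell whether the collar or the fingers carried that push. The sleeve touched down at about 31 N.
- **Ring:** I re-gripped it once, slid it off and lowered it into the groove until the groove carried its weight. I then opened the gripper and retracted.

**Last checks**
- **Tray:** the top and side views show the collar and sleeve well inside it.
- **Ring:** it stands in the groove about 1 mm off the block's midline. One view suggested up to about 0.09 rad of tilt. A second view fitted bevelled edges with no tilt, so I took it as level, but I did not settle this.
- **Objects behind:** the loupe, brass weight and 1-2-3 block look unmoved. The picture differences there were 4–5 grey levels, and I did not compare those with a patch known to be still.
- **Robot:** the gripper was clear of everything, with wrist force near zero.

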